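# Load spray-gun filter cartridges into the tube magazine

### The arm

A 7-joint arm with a two-finger parallel gripper is mounted at the origin on a cart in front of the work surface, level with it; the furniture and walls round the work are solid. World frame = base frame: x ahead of the robot, y to its left, z up, the work surface at z = 0. Lengths are in m, angles in rad, forces in N, time in s.
With the tool pointing down it reaches from about 0.4 to 0.85 m from the base axis. Payload 4.5 kg.
Tool frame: the origin (TCP) lies midway between the tips of the shut fingers; the grasp point (between the pads) lies 19 mm behind it; z points along the fingers, y is the line along which they close (so a half turn about z gives the same grasp; the last joint's range is limited). The gripper opens to 88 mm and grips with 3 to 60 N. Pads are 18 mm wide; open, the fingers measure 123 mm over their backs; the gripper's body (75 mm by 187 mm) begins 45 mm behind the grasp point.
Start: joints at [-1.165, 0.689, -0.195, 1.565, 0.157, 0.902, -0.215], TCP at [0.227, 0.582, 0.239] pointing down, gripper open.
Joint ranges: [-3.01, 3.01], [-0.46, 2.08], [-1.47, 1.51], [0.13, 2.56], [-1, 4.14], [0.04, 2.09], [-2.66, 2.66]. Speed limits (rad/s): [2.57, 2.57, 3.14, 3.14, 3.14, 3.14, 3.14].

### API

Orientations are given as a unit quaternion [x, y, z, w].
In Python, from plant import r, eyes, finish_job gives the robot as it stands. The module is installed in compiled form; this text tells all that it offers.
- The arm moves only by the tool move_arm, never from a script. Its argument "motion" is a list of rows, each a list of 7 numbers: the shift along the tool's x, y, z in mm, then the turn, a rotation vector about the tool's x, y, z in degrees, then the closure, from 0 (fully open) to 1 (shut). A call has 1 to 5 rows; each row is the pose to reach, as a shift and turn from the pose commanded when the call began, along the tool's axes at that moment; what a row does not reach only later rows make up. A row lasts 1/8 s, in which the tool goes at most 62.5 mm and 10.7 degrees, less where a joint would pass 70% of its speed; a pose out of reach is approached as far as the arm can. A call with a gripper value outside its range is refused whole. The fingers move at their own pace and stop on an object; "newtons" is the grip in N (left out, the last holds). Time passes only in rows, so rows that repeat a pose let the fingers close. It gives the time, the measured TCP pose, the force, the opening and the grip force at its end, in the units of the state.
- r.get_state(): the state, without advancing time (a new reading comes with each control period).
- eyes.snapshot(name): name is "scene" or "side" or "wrist"; returns a dict with "frame" (400x640x3 uint8, red, green, blue), "z_map" (400x640 float32, m along the optical axis (not along the pixel's ray), 0 where there is no reading), "intrinsics" (3x3 intrinsics, pixels), "world_to_cam" (4x4, takes a point from world to camera coordinates). Camera axes: x right, y down, z forward; pixel columns grow to the right and rows downward; lengths in m; the calibration is good to about 2 mm. A picture is of the moment at which its call begins.
- finish_job(): hands the job in; it is judged then, once.
The state is a dict: "clock": time; "q": joint angles; "qd": joint speeds; "joint_torque": joint torques, N m; "tool_pos": TCP position; "eef_rot": TCP orientation; "contact_force": force on the tool from outside, world axes, zero at the start; "moment": the same for the moment, N m; "opening": opening from 0.0 (shut) to 1.0 (fully open); "finger_force": force on a finger pad.
Only numpy, scipy, OpenCV 4.12 (cv2) and the standard library are available. Lean on these libraries where they do the work, as an engineer would, in place of code of your own. Each camera call takes 0.05 s, during which the arm holds its last target. There are 200 camera calls.

### The job

Refill the upright tube magazine with filter cartridges. Raise its dust lid edge first, by the lug, with the opposite edge still resting on the tube, then take it off and lay it flat, right way up, on the round rubber mat; drop every cartridge on the bench end to end into the tube; last of all put the lid back, centred and fully down on the tube. Leave the other things on the bench alone.

Things in the scene. Friction and masses are not known exactly. Their poses are not given: they have to be found in the camera images.
- mouth (a point): Centre of the top rim of the fixed magazine: an upright grey aluminium tube (z up) on a round foot (100 mm across, 12 mm thick). The rim is 222 mm above the bench and 76 mm across outside; a funnel narrows from 68 mm inside at the rim to the 54.6 mm bore over 14 mm. The outside of the tube below the funnel is 62.6 mm across. The inner floor is 210 mm below the rim; five cartridges fill 200 mm of it. The bore is smooth: parts slide down by themselves when let go in the funnel.
- lid_centre (a point): Loose shallow round grey plastic lid, 92 mm outside, 86 mm inside, top plate 3 mm thick, skirt 12 mm deep, 100 g. This point is the centre of its lower (skirt) edge; z is the lid's upward axis, its -x points to the lug. Seated on the tube, the underside of the top plate rests on the rim, so that this point is 12 mm below the rim and the skirt surrounds the rim with 5 mm to spare all round. It starts seated.
- lid_lug (a point): Middle of the part of the lid's lug that can be gripped: an upright block 12 mm thick (along the lid's x, radially), 30 mm wide (along y), rising 27 mm above the lid's top plate, its middle 34 mm from the lid's axis. This point is 28.5 mm above the lid's lower edge. Axes as the lid. The lug begins on the side of the lid that roughly faces the robot.
- lid_far_edge (a point): Point on the lid's lower outer edge opposite the lug, 46 mm from the lid's axis: the edge that stays resting when the lug side is raised. Axes as the lid.
- mat_top (a point): Centre of the top face of the fixed round black rubber mat, 120 mm across, 6 mm high.
- cartridge_1_mid (a point): Centre of a loose filter cartridge, an upright cylinder 50 mm across and 40 mm high (white end caps, metal mesh between, both ends alike), 55 to 115 g; z is its axis, centre 20 mm above its underside. May be absent.
- cartridge_2_mid (a point): Another such cartridge; may be absent.
- cartridge_3_mid (a point): Another such cartridge; may be absent.
- cartridge_4_mid (a point): Another such cartridge; may be absent.
- cartridge_5_mid (a point): Another such cartridge; may be absent.
- lid: The lid; same point and axes as lid_centre.
- paint_tin: Bystander: small round paint tin, 62 mm across, 62 mm high; origin at the centre of its underside.
- squeeze_bottle: Bystander: white squeeze bottle with a pointed cap, 60 mm across, 152 mm high; origin at the centre of its underside.
- marker: Bystander: marker pen lying down, 128 mm long, 18 mm thick; origin at its underside, below the middle.
Mind the look-alikes: they are no part of the job. What is shaped like the part that bears cartridge_1_mid but red is not meant.

How it is judged:
On the way, in this order (a step that is already met when the one before it is completed fails the run):
1. the lug side of the lid is raised (lid tilted 7 degrees or more) while the opposite edge still rests on the tube (angle between lid_centre's own z axis and vertical above 0.12 rad and z of lid_far_edge in the frame of mouth below -0.003 m and horizontal distance between lid_centre and mouth below 0.02 m and z of lid_lug in the frame of mouth above 0.022 m), for 0.1 s.
2. the lid lies flat, right way up and let go on the rubber mat (horizontal distance between lid_centre and mat_top below 0.035 m and angle between lid_centre's own z axis and vertical below 0.06 rad and z of lid_centre in the frame of mat_top below 0.005 m and linear speed of lid below 0.02 m/s and contact force between lid and the fingers below 0.1 N), for 0.2 s.
3. every cartridge is in the tube, with the lid still off (horizontal distance between each of cartridge_1_mid, cartridge_2_mid, cartridge_3_mid, cartridge_4_mid, cartridge_5_mid and mouth below 0.008 m and z of each of cartridge_1_mid, cartridge_2_mid, cartridge_3_mid, cartridge_4_mid, cartridge_5_mid in the frame of mouth below -0.015 m and angle between each of cartridge_1_mid, cartridge_2_mid, cartridge_3_mid, cartridge_4_mid, cartridge_5_mid's own z axis and vertical below 0.3 rad and linear speed of each of cartridge_1, cartridge_2, cartridge_3, cartridge_4, cartridge_5 below 0.03 m/s and horizontal distance between lid_centre and mouth above 0.1 m), for 0.2 s.
4. the lid is back, centred and fully down on the tube, and let go (horizontal distance between lid_centre and mouth below 0.007 m and angle between lid_centre's own z axis and vertical below 0.06 rad and z of lid_centre in the frame of mouth between -0.016 and -0.009 m and linear speed of lid below 0.02 m/s and contact force between lid and the fingers below 0.1 N), for 0.3 s.
At the end, for the whole second after the job is handed in: Every cartridge present is in the tube, upright (within 0.3 rad), its centre within 8 mm of the tube's axis and 15 mm or more below the rim, at rest; the lid lies on the rim right way up, centred within 7 mm, level within 0.06 rad, its lower edge 9 to 16 mm below the rim, at rest and let go (all of step 4 and horizontal distance between each of cartridge_1_mid, cartridge_2_mid, cartridge_3_mid, cartridge_4_mid, cartridge_5_mid and mouth below 0.008 m and z of each of cartridge_1_mid, cartridge_2_mid, cartridge_3_mid, cartridge_4_mid, cartridge_5_mid in the frame of mouth below -0.015 m and angle between each of cartridge_1_mid, cartridge_2_mid, cartridge_3_mid, cartridge_4_mid, cartridge_5_mid's own z axis and vertical below 0.3 rad and linear speed of each of cartridge_1, cartridge_2, cartridge_3, cartridge_4, cartridge_5 below 0.03 m/s); the robot touches nothing.
It fails at once if the paint tin is moved by 30 mm or more (distance of paint_tin from where it was at the start of the episode above 0.03 m).
It fails at once if the squeeze bottle is moved by 30 mm or more (distance of squeeze_bottle from where it was at the start of the episode above 0.03 m).
It fails at once if the marker is moved by 30 mm or more (distance of marker from where it was at the start of the episode above 0.03 m).
It fails at once if the lid is tipped by more than 1 rad (angle between lid_centre's own z axis and vertical above 1 rad).
Of cartridge_1, cartridge_2, cartridge_3, cartridge_4, cartridge_5 only 3 to 5 are there at a start; the rules pass over those that are not, and their reading is None.
At some moment in a run one of cartridge_1, cartridge_2, cartridge_3, cartridge_4, cartridge_5 may be knocked a few centimetres aside while the robot is not near it.
It also fails if it takes over 210 s, if anything falls off the work surface, if the arm or the gripper's body presses on something with over 40 N, if the wrist force passes 120 N, or if a joint passes its speed limit or range.

## Working session

There is one attempt and no reset: what is moved stays moved. The work goes in short steps, Python scripts to look and compute and a tool call to move; the robot and the scene stay as the last step left them, time stands still between calls to the robot, and variables do not carry over. Pictures are saved under pics/ and viewed, at most 14 in all, crops included, and the job is handed in when it is done.

Besides the shell and the picture viewer there is one more tool, called after "Call:" as name(argument=value, ...) on one line, values as JSON. move_arm: Moves the arm, as the interface text tells. Its arguments: {"type":"object","properties":{"motion":{"type":"array","items":{"type":"array","items":{"type":"number"}}},"newtons":{"type":"number"}},"required":["motion"]}

```bash
mkdir -p pics
cat > h.py <<'E'
import numpy as np, cv2
from plant import r, eyes, finish_job
from scipy.spatial.transform import Rotation as R
def snap(n):
    s=eyes.snapshot(n); K=s["intrinsics"]; T=np.linalg.inv(s["world_to_cam"]); z=s["z_map"]
    v,u=np.mgrid[:z.shape[0],:z.shape[1]]
    P=np.stack([(u-K[0,2])/K[0,0]*z,(v-K[1,2])/K[1,1]*z,z],-1)@T[:3,:3].T+T[:3,3]
    P[z<=0]=np.nan
    return s,P
def save(s,f,box=None,k=1):
    im=s["frame"][...,::-1]
    if box: im=im[box[1]:box[3],box[0]:box[2]]
    cv2.imwrite("pics/"+f,cv2.resize(im,None,fx=k,fy=k))
def st():
    s=r.get_state(); print({k:np.round(s[k],4).tolist() for k in("clock","q","tool_pos","eef_rot","contact_force","opening","finger_force")}); return s
E
python3 - <<'E'
from h import *
s=st(); print(R.from_quat(s["eef_rot"]).as_matrix().round(3))
for n in("scene","side"):
    a,P=snap(n); save(a,n+"0.png"); np.save(n+"0.npy",P); print(a["world_to_cam"].round(3), a["intrinsics"][0])
E
```

```text
{'clock': 0.0, 'q': [-1.1652, 0.69, -0.1945, 1.5664, 0.1573, 0.9025, -0.2151], 'tool_pos': [0.2269, 0.5817, 0.2379], 'eef_rot': [0.1848, 0.9828, -0.0009, -0.0001], 'contact_force': [-0.5876, -0.3091, -0.3947], 'opening': 0.9996, 'finger_force': 0.0}
[[-0.932  0.363 -0.001]
 [ 0.363  0.932 -0.002]
 [-0.    -0.002 -1.   ]]
[[ 0.445 -0.896  0.009 -0.341]
 [-0.63  -0.32  -0.707  0.455]
 [ 0.636  0.309 -0.707  0.763]
 [ 0.     0.     0.     1.   ]] [376.64673793   0.         317.20157522]
[[ 0.868 -0.497 -0.012 -0.526]
 [-0.309 -0.52  -0.797  0.27 ]
 [ 0.389  0.695 -0.604  1.134]
 [ 0.     0.     0.     1.   ]] [459.87028559   0.         326.76022258]
```

View pics/scene0.png

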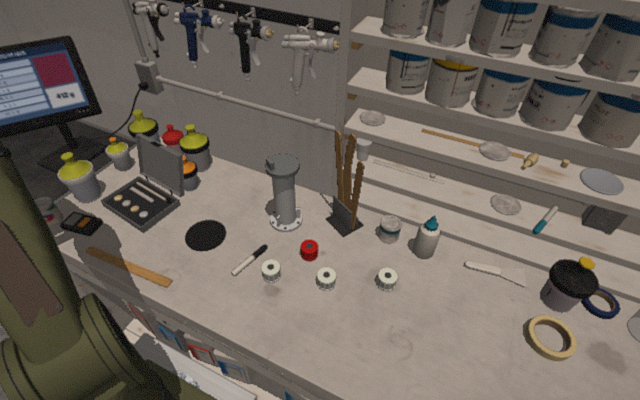

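View pics/side0.png

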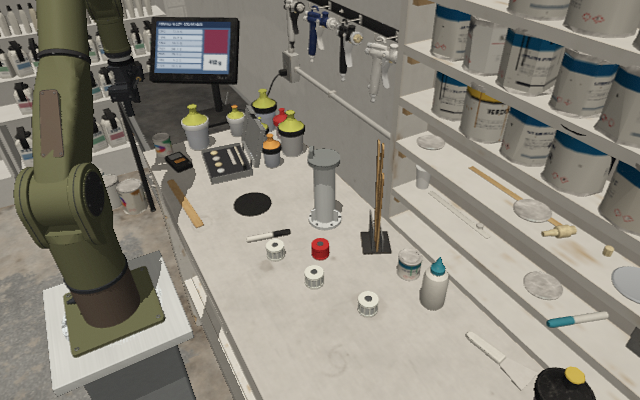

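The scene view shows three white cartridges at (271,271), (326,279) and (387,280), with the red decoy at (309,251) and the marker at (250,260). The tube and lid are at (284,165), the mat at (205,235), the tin at (390,230) and the bottle at (427,238). The side view agrees. Next I'll measure positions.

```bash
cat >> h.py <<'E'
def fitc(xy,rad=None):
    from scipy.optimize import least_squares
    c=xy.mean(0)
    if rad: f=lambda p:np.hypot(*(xy-p[:2]).T)-rad; x0=c
    else: f=lambda p:np.hypot(*(xy-p[:2]).T)-p[2]; x0=[*c,.03]
    return least_squares(f,x0,loss="soft_l1",f_scale=.002).x
def mec(xy):
    c,rr=cv2.minEnclosingCircle(xy.astype(np.float32)); return np.round([*c,rr],4)
def blob(P,c,rad,zl,zh):
    m=(np.hypot(P[...,0]-c[0],P[...,1]-c[1])<rad)&(P[...,2]>zl)&(P[...,2]<zh)
    return P[m]
E
python3 - <<'E'
from h import *
S=np.load("scene0.npy");D=np.load("side0.npy")
im=cv2.imread("pics/scene0.png");im2=cv2.imread("pics/side0.png")
for nm,(u,v),(u2,v2) in [("c1",(271,265),(276,244)),("c2",(326,274),(314,270)),("c3",(387,275),(368,297)),("red",(309,245),(320,242)),("tin",(390,223),(409,256)),("bottle",(427,240),(434,285)),("marker",(250,260),(268,236)),("mat",(205,235),(252,204)),("holder",(347,215),(376,240))]:
    for P,(a,b) in((S,(u,v)),(D,(u2,v2))):
        p=P[b,a]; q=blob(P,p,.05,.008,.3); top=q[:,2].max() if len(q) else 0
        t=q[q[:,2]>top-.006] if len(q) else q
        print(nm,p.round(3),"top",round(top,4),mec(t[:,:2]) if len(t) else "")
# lid
for P,(a,b) in((S,(284,165)),(D,(324,160))):
    p=P[b,a];print("lid",p.round(3))
    q=blob(P,p,.09,.10,.30)
    for l,h in((.1,.19),(.205,.222),(.222,.23),(.235,.249),(.249,.256)):
        t=q[(q[:,2]>l)&(q[:,2]<h)]
        if len(t)>5: print(l,len(t),mec(t[:,:2]),t.mean(0).round(4))
# all white/raised blobs on bench
for nm,P in(("scene",S),("side",D)):
    m=((P[...,2]>.025)&(P[...,2]<.055)&(P[...,0]>.2)&(P[...,0]<.95)&(abs(P[...,1])<.8)).astype(np.uint8)
    n,L,ss,cc=cv2.connectedComponentsWithStats(m)
    for i in range(1,n):
        if ss[i,4]>40: print(nm,cc[i].round(),ss[i,4],P[L==i].mean(0).round(3))
E
```

```text
c1 [ 0.429 -0.031  0.044] top 0.0474 [ 0.4252 -0.0315  0.0257]
c1 [ 0.429 -0.03   0.038] top 0.0445 [ 0.4232 -0.034   0.026 ]
c2 [ 0.469 -0.173  0.043] top 0.0474 [ 0.4687 -0.1741  0.0247]
c2 [ 0.472 -0.169  0.038] top 0.0447 [ 0.4662 -0.1753  0.0258]
c3 [ 0.535 -0.316  0.047] top 0.0477 [ 0.5392 -0.3164  0.0249]
c3 [ 0.54  -0.315  0.041] top 0.0442 [ 0.5376 -0.3181  0.0257]
red [ 0.534 -0.09   0.044] top 0.0482 [ 0.5331 -0.0911  0.025 ]
red [ 0.535 -0.086  0.041] top 0.0452 [ 0.5309 -0.0919  0.0252]
tin [ 0.697 -0.267  0.062] top 0.0677 [ 0.6993 -0.2685  0.0325]
tin [ 0.697 -0.268  0.06 ] top 0.0648 [ 0.6977 -0.2703  0.032 ]
bottle [ 0.661 -0.379  0.087] top 0.1546 [ 0.6881 -0.3757  0.0034]
bottle [ 0.667 -0.395  0.088] top 0.154 [ 0.6847 -0.378   0.0035]
marker [0.434 0.043 0.014] top 0.023 [0.4348 0.0445 0.0496]
marker [0.434 0.04  0.012] top 0.0413 [ 0.4286 -0.0082  0.0047]
mat [0.453 0.214 0.009] top 0.0137 [0.4531 0.2138 0.05  ]
mat [0.454 0.209 0.008] top 0.0123 [0.453  0.2093 0.0493]
holder [ 0.665 -0.146  0.067] top 0.2999 [ 0.6898 -0.1305  0.0127]
holder [ 0.667 -0.163  0.0
[... 1649 characters left out ...]
.417 0.632 0.04 ]
side [249. 152.] 281 [0.55  0.463 0.038]
side [163. 147.] 122 [0.291 0.651 0.039]
side [292. 147.] 148 [0.695 0.409 0.04 ]
side [177. 159.] 131 [0.317 0.568 0.027]
side [271. 158.] 111 [0.6   0.377 0.041]
side [394. 208.] 155 [ 0.798 -0.068  0.039]
side [324. 214.] 220 [0.604 0.013 0.04 ]
side [370. 235.] 43 [ 0.671 -0.131  0.041]
side [376. 237.] 43 [ 0.678 -0.146  0.041]
side [381. 236.] 53 [ 0.691 -0.153  0.042]
side [274. 246.] 239 [ 0.421 -0.037  0.038]
side [320. 245.] 238 [ 0.529 -0.095  0.038]
side [408. 268.] 186 [ 0.682 -0.287  0.04 ]
side [313. 274.] 289 [ 0.465 -0.178  0.038]
side [432. 297.] 213 [ 0.67  -0.392  0.04 ]
side [368. 300.] 337 [ 0.535 -0.321  0.038]
```

```bash
cat >> h.py <<'E'
def down(yaw,tilt=None):
    """tool z down, tool y at world yaw (deg)"""
    a=np.radians(yaw); y=np.array([np.cos(a),np.sin(a),0]); z=np.array([0,0,-1.]); return R.from_matrix(np.stack([np.cross(y,z),y,z],1))
def plan(way,start=None,mm=45,deg=10,dz=0):
    """way: list of (xyz, R, closure); prints rows per call (relative to call start), rounded; returns end pose"""
    s=r.get_state()
    p,q=start if start else (np.array(s["tool_pos"]),R.from_quat(s["eef_rot"]))
    rows=[]
    pp,qq=p,q
    for w in way:
        t,g,c=np.array(w[0]),w[1],w[2]; v=w[3] if len(w)>3 else mm
        rv=(qq.inv()*g).as_rotvec(); n=max(1,int(np.ceil(max(np.linalg.norm(t-pp)*1000/v,np.degrees(np.linalg.norm(rv))/deg)-.02)))
        for i in range(1,n+1): rows.append((pp+(t-pp)*i/n,qq*R.from_rotvec(rv*i/n),c))
        pp,qq=t,g
    for i in range(0,len(rows),5):
        out=[]
        for t,g,c in rows[i:i+5]:
            out.append([*np.round(q.inv().apply(t-p)*1000,0 if np.linalg.norm(t-p)>.03 else 1),*np.round((q.inv()*g).as_rotvec(degrees=True),1),c])
        print(str([[float(x)+0. for x in o] for o in out]).replace(".0,",",").replace(".0]","]"))
        o=np.array(out[-1]); p=p+q.apply(o[:3]/1000); q=q*R.from_rotvec(o[3:6],degrees=True)
    return p,q
E
python3 - <<'E'
from h import *
plan([([.30,.45,.34],down(43),0.3),([.59,.048,.36],down(-35),0.3)],mm=58,deg=10.4)
E
```

```text
[[-29, -24, -25, 0, 0, 6.4, 0.3], [-58, -48, -51, 0, 0, 12.9, 0.3], [-87, -72, -76, -0.1, 0, 19.3, 0.3], [-116, -96, -102, -0.1, 0, 25.7, 0.3], [-162, -126, -104, -0.1, 0, 34.4, 0.3]]
[[-55, 1, -2, 0, 0, 8.6, 0.3], [-110, 3, -4, 0, 0, 17.3, 0.3], [-166, 4, -7, 0, 0, 26, 0.3], [-221, 6, -9, 0, 0, 34.6, 0.3], [-276, 7, -11, 0, 0, 43.3, 0.3]]
[[-39, 39, -2, 0, 0, 8.7, 0.3], [-78, 77, -4, 0, 0, 17.3, 0.3], [-117, 116, -7, 0, 0, 26, 0.3]]
```

Call:
move_arm(motion=[[-29,-24,-25,0,0,6.4,0.3],[-58,-48,-51,0,0,12.9,0.3],[-87,-72,-76,0,0,19.3,0.3],[-116,-96,-102,0,0,25.7,0.3],[-162,-126,-104,0,0,34.4,0.3]])

```text
clock: 0.72
tool_pos: [0.3323, 0.4067, 0.3444]
eef_rot: [0.468, 0.884, 0.002, -0.0]
contact_force: [1.2, -0.5, -0.5]
opening: 0.7
finger_force: 0.0
```

Call:
move_arm(motion=[[-55,1,-2,0,0,8.6,0.3],[-110,3,-4,0,0,17.3,0.3],[-166,4,-7,0,0,26,0.3],[-221,6,-9,0,0,34.6,0.3],[-276,7,-11,0,0,43.3,0.3]])

```text
clock: 1.35
tool_pos: [0.4941, 0.1805, 0.3536]
eef_rot: [0.762, 0.648, -0.0, -0.0]
contact_force: [-0.1, 0.4, -0.6]
opening: 0.696
finger_force: 0.0
```

Call:
move_arm(motion=[[-39,39,-2,0,0,8.7,0.3],[-78,77,-4,0,0,17.3,0.3],[-117,116,-7,0,0,26,0.3],[-117,116,-7,0,0,26,0.3]])

```text
clock: 1.85
tool_pos: [0.5913, 0.0429, 0.3604]
eef_rot: [0.889, 0.458, -0.0, 0.002]
contact_force: [0.7, -0.4, 0.7]
opening: 0.702
finger_force: 0.0
```

Run:
```python
from h import *
st(); a,P=snap("wrist"); save(a,"w1.png"); np.save("w1.npy",P); print(a["world_to_cam"].round(3),a["intrinsics"][0])
```

```text
{'clock': 1.85, 'q': [-0.3455, 0.5392, 0.3381, 1.5092, -0.1856, 1.1246, -0.5913], 'tool_pos': [0.5913, 0.0429, 0.3604], 'eef_rot': [0.889, 0.4579, -0.0005, 0.0019], 'contact_force': [0.6569, -0.4299, 0.7304], 'opening': 0.7017, 'finger_force': 0.0}
[[ 0.814 -0.581  0.002 -0.457]
 [-0.557 -0.779  0.286  0.288]
 [-0.165 -0.234 -0.958  0.613]
 [ 0.     0.     0.     1.   ]] [355.38415591   0.         317.09559507]
```

View pics/w1.png

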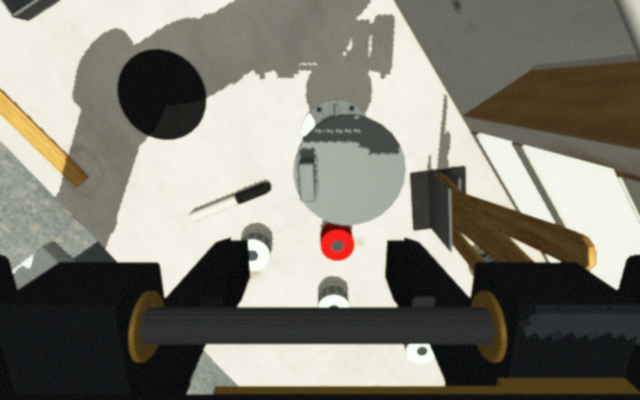

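The wrist view shows the lid at (350,170) and its lug at (308,172), close to image-left, so the yaw is nearly right. I'll refine it from depth.

Run:
```python
from h import *
P=np.load("w1.npy")
q=blob(P,(.615,.03),.07,.15,.3)
print(np.histogram(q[:,2],bins=np.arange(.2,.27,.004)))
t=q[(q[:,2]>.220)&(q[:,2]<.234)]
h=cv2.convexHull(t[:,:2].astype(np.float32))[:,0]; print("plate",mec(t[:,:2]),"fit",fitc(h,.046),fitc(h))
t=q[q[:,2]>.246]; rr=cv2.minAreaRect((t[:,:2]*1000).astype(np.float32)); print("lug",len(t),t.mean(0),rr)
for n in("scene0","side0"):
    S=np.load(n+".npy"); q=blob(S,(.615,.03),.07,.15,.3)
    t=q[(q[:,2]>.222)&(q[:,2]<.234)]; h=cv2.convexHull(t[:,:2].astype(np.float32))[:,0]; print(n,fitc(h,.046),fitc(h))
    q=blob(S,(.615,.03),.045,.05,.19); print("tube",fitc(q[:,:2],.0313)); 
    q=blob(S,(.615,.03),.07,.0105,.016);h=cv2.convexHull(q[:,:2].astype(np.float32))[:,0];print("foot",fitc(h,.05))
```

```text
(array([   0,    0,   16,   34,   22, 3091, 5929,   18,   14,   18,   15,
         21,  570,   56,    0,    0,    0]), array([0.2  , 0.204, 0.208, 0.212, 0.216, 0.22 , 0.224, 0.228, 0.232,
       0.236, 0.24 , 0.244, 0.248, 0.252, 0.256, 0.26 , 0.264, 0.268]))
plate [0.6177 0.0333 0.0461] fit [0.61764254 0.03319666] [0.61768532 0.03331421 0.04569628]
lug 636 [0.58972143 0.05255271 0.25095759] ((589.2137451171875, 52.05846405029297), (30.207298278808594, 11.949712753295898), 54.399288177490234)
scene0 [0.61722133 0.03302663] [0.61720204 0.03301481 0.04594482]
tube [0.61973154 0.03489039]
foot [0.618689   0.03384469]
side0 [0.61532591 0.03226667] [0.61519158 0.03253276 0.04662189]
tube [0.61751759 0.03459869]
foot [0.61622773 0.03218638]
```

Run:
```python
from h import *
plan([([.589,.052,.28],down(-35.5),0.5),([.589,.052,.230],down(-35.5),0.5,20),([.589,.052,.230],down(-35.5),0.5,20)],mm=40)
```

```text
[[2, -2, 40, 0, 0, 0.2, 0.5], [4, -4, 80, 0, 0.1, 0.3, 0.5], [4, -4, 97, 0, 0.1, 0.3, 0.5], [4, -4, 113, 0, 0.1, 0.3, 0.5], [4, -4, 130, 0, 0.1, 0.3, 0.5]]
[[0.3, -0.1, 0.1, 0, 0, 0, 0.5]]
```

Call:
move_arm(motion=[[2,-2,40,0,0,0.2,0.5],[4,-4,80,0,0,0.3,0.5],[4,-4,97,0,0,0.3,0.5],[4,-4,113,0,0,0.3,0.5],[4,-4,113,0,0,0.3,0.5]])

```text
clock: 2.52
tool_pos: [0.5878, 0.055, 0.2468]
eef_rot: [0.888, 0.46, -0.001, -0.001]
contact_force: [-0.5, 0.5, -0.4]
opening: 0.502
finger_force: 0.0
```

Run:
```python
from h import *
snap("wrist"); s=st(); print(R.from_quat(s["eef_rot"]).as_matrix().round(3))
plan([([.589,.052,.230],down(-35.5),0.5)])
```

```text
{'clock': 2.575, 'q': [-0.3371, 0.6476, 0.2913, 1.6765, -0.233, 0.8521, -0.5623], 'tool_pos': [0.5886, 0.0546, 0.2477], 'eef_rot': [0.888, 0.4599, -0.0001, -0.0003], 'contact_force': [-0.1811, -0.2839, 0.5251], 'opening': 0.5, 'finger_force': 0.0}
[[ 0.577  0.817 -0.   ]
 [ 0.817 -0.577  0.   ]
 [ 0.    -0.001 -1.   ]]
[[-1.9, 1.9, 17.7, 0, 0, 0.3, 0.5]]
```

Call:
move_arm(motion=[[-1,1,9,0,0,0,0.5],[-1,1,17,0,0,0,0.5],[-1,1,17,0,0,0,0.5],[-1,1,17,0,0,0,0.7],[-1,1,17,0,0,0,0.8]], newtons=25)

```text
clock: 3.2
tool_pos: [0.5892, 0.0525, 0.231]
eef_rot: [0.888, 0.459, 0.0, 0.0]
contact_force: [0.1, 0.4, -0.0]
opening: 0.297
finger_force: 0.0
```

Call:
move_arm(motion=[[0,0,0,0,0,0,0.84],[0,0,0,0,0,0,0.9],[0,0,0,0,0,0,1],[0,0,0,0,0,0,1],[0,0,0,0,0,0,1]], newtons=25)

```text
clock: 3.82
tool_pos: [0.5891, 0.0525, 0.2309]
eef_rot: [0.888, 0.459, 0.0, -0.0]
contact_force: [-0.9, 0.4, 2.0]
opening: 0.132
finger_force: 24.9
```

Run:
```python
from h import *
snap("wrist"); s=st()
```

```text
{'clock': 3.875, 'q': [-0.3288, 0.6679, 0.2832, 1.6948, -0.2408, 0.8128, -0.5531], 'tool_pos': [0.5892, 0.0525, 0.2309], 'eef_rot': [0.8882, 0.4594, 0.0002, 0.0], 'contact_force': [1.1608, -0.6222, 2.3151], 'opening': 0.1356, 'finger_force': 24.9018}
```

Call:
move_arm(motion=[[0.6,0,0,0,0,0,1],[0,0.6,-4.0,3,0,0,1],[0,1.3,-7.8,6,0,0,1],[0,2.3,-11.5,9,0,0,1],[0,3.0,-14,11,0,0,1]])

```text
clock: 4.5
tool_pos: [0.5916, 0.0504, 0.2444]
eef_rot: [0.884, 0.457, -0.044, -0.086]
contact_force: [0.6, 0.1, -1.0]
opening: 0.133
finger_force: 24.9
```

Call:
move_arm(motion=[[0,0,0,0,0,0,1],[0,0,0,0,0,0,1],[0,0,0,0,0,0,1]])

```text
clock: 4.88
tool_pos: [0.5911, 0.0513, 0.2446]
eef_rot: [0.884, 0.458, -0.044, -0.085]
contact_force: [0.6, 0.2, -0.9]
opening: 0.13
finger_force: 24.9
```

Run:
```python
from h import *
a,P=snap("side");save(a,"s2.png",(270,120,380,240),5); s=st()
q=blob(P,(.615,.03),.065,.195,.35); print(len(q)); 
a,P=snap("wrist"); q=blob(P,(.625,.025),.045,.2,.245); 
c,res,_,_=np.linalg.lstsq(np.c_[q[:,:2]-[.617,.033],np.ones(len(q))],q[:,2],rcond=None); print("plane",c,np.degrees(np.arctan(np.hypot(*c[:2]))),len(q))
```

```text
{'clock': 4.925, 'q': [-0.2137, 0.721, 0.2221, 1.5227, -0.2969, 1.0858, -0.4876], 'tool_pos': [0.5911, 0.0513, 0.2446], 'eef_rot': [0.884, 0.4576, -0.0442, -0.0853], 'contact_force': [0.1969, -1.1678, -1.1922], 'opening': 0.132, 'finger_force': 24.9025}
1519
plane [-0.17321997  0.11220204  0.23212428] 11.661218230572054 12962
```

View pics/s2.png

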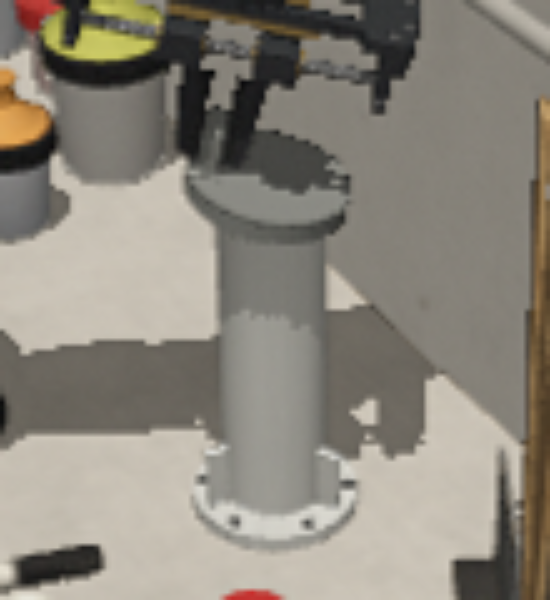

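The picture shows the lid with its lug side raised (tilt 11.7°) and the far edge still resting on the rim. Now I'll locate the mat and plan the transfer.

Run:
```python
from h import *
for f,n,c in(("scene0.png","scene0.npy",(205,235)),("side0.png","side0.npy",(252,204)),("w1.png","w1.npy",(161,80))):
    g=cv2.imread("pics/"+f).max(2); m=(g<38).astype(np.uint8)
    _,L=cv2.connectedComponents(m); k=L==L[c[1],c[0]]; q=np.load(n)[k]; q=q[abs(q[:,2])<.03]
    h=cv2.convexHull((q[:,:2]).astype(np.float32))[:,0]; print(f,k.sum(),mec(q[:,:2]),fitc(h,.06),np.median(q[:,2]))
```

```text
scene0.png 243885 [0.7501 0.1351 1.0615] [ 0.50096488 -0.37325024] 0.0029982790624975553
side0.png 246992 [0.3368 0.8636 1.7198] [0.50968029 0.25377345] 0.0007552972165014715
w1.png 5894 [0.4578 0.2166 0.0588] [0.45667349 0.2166054 ] 0.005538272995160631
```

Run:
```python
from h import *
s=r.get_state(); q0=R.from_quat(s["eef_rot"]); p=np.array(s["tool_pos"])
d=down(-35.5); m=np.array([.453,.2125]); t=m+np.array([-.0277,.0197])
plan([(p+[0,0,.05],q0,1,17),([.589,.053,.305],d,1,20),([*t,.17],d,1,28),([*t,.045],d,1,20)],deg=4)
```

```text
[[0, -3.2, -16.4, 0, 0, 0, 1], [0, -6, -33, 0, 0, 0, 1], [0, -10, -49, 0, 0, 0, 1], [0, -11, -52, -3.7, 0, 0.1, 1], [0, -13, -55, -7.3, 0, 0.2, 1]]
[[0.2, -0.8, -3.8, -3.7, 0, 0, 1], [5.3, -23.6, 11.2, -3.7, 0, 0, 1], [10, -46, 26, -3.7, 0, 0, 1], [16, -69, 41, -3.7, 0, 0, 1], [21, -92, 56, -3.7, 0, 0, 1]]
[[4.7, -23.7, 13.7, 0, 0, 0, 1], [10, -47, 27, 0, 0, 0, 1], [15, -71, 41, 0, 0, 0, 1], [20, -95, 54, 0, 0, 0, 1], [25, -119, 68, 0, 0, 0, 1]]
[[5.3, -23.4, 13.3, 0, 0, 0, 1], [5, -23, 31, 0, 0, 0, 1], [5, -23, 49, 0, 0, 0, 1], [5, -23, 67, 0, 0, 0, 1], [5, -23, 85, 0, 0, 0, 1]]
[[0.3, -0.3, 17.5, 0, 0, 0, 1], [0, 0, 35, 0, 0, 0, 1], [0, 0, 53, 0, 0, 0, 1]]
```

Call:
move_arm(motion=[[0,-3.2,-16.4,0,0,0,1],[0,-6,-33,0,0,0,1],[0,-10,-49,0,0,0,1],[0,-11,-52,-3.7,0,0.1,1],[0,-13,-55,-7.3,0,0.2,1]])

```text
clock: 5.6
tool_pos: [0.59, 0.0519, 0.3025]
eef_rot: [0.889, 0.457, -0.014, -0.028]
contact_force: [0.3, 0.2, -1.0]
opening: 0.132
finger_force: 24.9
```

Call:
move_arm(motion=[[0.2,-0.8,-3.8,-3.7,0,0,1],[5.3,-23.6,11.2,-3.7,0,0,1],[10,-46,26,-3.7,0,0,1],[16,-69,41,-3.7,0,0,1],[21,-92,56,-3.7,0,0,1]])

```text
clock: 6.22
tool_pos: [0.5239, 0.1254, 0.2519]
eef_rot: [0.889, 0.458, 0.0, -0.0]
contact_force: [0.6, 1.4, -1.3]
opening: 0.135
finger_force: 24.9
```

Call:
move_arm(motion=[[5,-23.7,13.7,0,0,0,1],[10,-47,27,0,0,0,1],[15,-71,41,0,0,0,1],[20,-95,54,0,0,0,1],[25,-119,68,0,0,0,1]])

```text
clock: 6.85
tool_pos: [0.4418, 0.2151, 0.1838]
eef_rot: [0.889, 0.458, 0.001, -0.0]
contact_force: [-0.9, 0.2, -0.7]
opening: 0.137
finger_force: 24.9
```

Call:
move_arm(motion=[[8,-22,13,0,0,0,1],[8,-22,31,0,0,0,1],[8,-22,49,0,0,0,1],[8,-22,67,0,0,0,1],[8,-22,85,0,0,0,1]])

```text
clock: 7.48
tool_pos: [0.4293, 0.2341, 0.0985]
eef_rot: [0.889, 0.458, 0.001, -0.0]
contact_force: [-0.1, 0.3, -0.4]
opening: 0.134
finger_force: 24.9
```

Run:
```python
from h import *
a,P=snap("side"); s=st(); print(R.from_quat(s["eef_rot"]).as_matrix().round(3))
d=down(-35.5); t=np.array([.456,.215])+np.array([-.0277,.0197])
plan([([*t,.040],d,1,17),([*t,.027],d,1,5)],deg=4)
c=np.array(s["tool_pos"]); a,P=snap("wrist"); q=blob(P,c[:2]+[.037,-.026],.032,.03,.15)
q=q[abs(q[:,2]-np.median(q[:,2]))<.01]
k=np.linalg.lstsq(np.c_[q[:,:2]-c[:2],np.ones(len(q))],q[:,2],rcond=None)[0]; print("plane",k,len(q))
```

```text
{'clock': 7.525, 'q': [-0.6827, 0.773, 0.1465, 2.0986, -0.3602, 0.2948, -0.8508], 'tool_pos': [0.4283, 0.2336, 0.0968], 'eef_rot': [0.889, 0.458, -0.0008, -0.0002], 'contact_force': [0.8966, 0.6849, -2.9908], 'opening': 0.1382, 'finger_force': 24.9027}
[[ 0.581  0.814 -0.002]
 [ 0.814 -0.581 -0.   ]
 [-0.001 -0.001 -1.   ]]
[[0.2, -0.2, 14.2, 0, 0, 0, 1], [0.5, -0.3, 28.4, 0, 0, 0, 1], [1, 0, 43, 0, 0.1, 0, 1], [1, -1, 57, -0.1, 0.1, 0, 1], [1, -1, 61, -0.1, 0.1, 0, 1]]
[[0, 0.4, 4.5, 0, 0, 0, 1], [0, 0.4, 8.8, 0, 0, 0, 1]]
plane [-0.00490397  0.00142513  0.09040151] 8265
```

Call:
move_arm(motion=[[0,0,18,0,0,0,1],[0,0,36,0,0,0,1],[0,0,54,0,0,0,1],[0,0,62,0,0,0,1],[0,0,66,0,0,0,1]])

```text
clock: 8.2
tool_pos: [0.4289, 0.2336, 0.0326]
eef_rot: [0.889, 0.458, 0.0, 0.0]
contact_force: [-0.5, -0.1, -0.3]
opening: 0.135
finger_force: 24.9
```

Call:
move_arm(motion=[[0,0,1,0,0,0,1],[0,0,2,0,0,0,1],[0,0,3,0,0,0,1],[0,0,3,0,0,0,1]])

```text
clock: 8.7
tool_pos: [0.4284, 0.2333, 0.0293]
eef_rot: [0.889, 0.458, -0.0, 0.0]
contact_force: [0.1, 0.0, -0.3]
opening: 0.136
finger_force: 24.9
```

Still about 2 mm up with no contact force, so I'll lower gently and then release.

Call:
move_arm(motion=[[0,0,0.8,0,0,0,1],[0,0,1.6,0,0,0,1],[0,0,2.2,0,0,0,1],[0,0,2.2,0,0,0,1]])

```text
clock: 9.2
tool_pos: [0.4284, 0.2332, 0.027]
eef_rot: [0.889, 0.458, -0.0, 0.0]
contact_force: [-0.1, -0.5, -1.0]
opening: 0.137
finger_force: 24.9
```

Call:
move_arm(motion=[[0,0,0,0,0,0,0.84],[0,0,0,0,0,0,0.8],[0,0,0,0,0,0,0.7],[0,0,0,0,0,0,0.6],[0,0,0,0,0,0,0.5]])

```text
clock: 9.82
tool_pos: [0.4285, 0.2333, 0.027]
eef_rot: [0.889, 0.458, -0.0, 0.0]
contact_force: [0.6, 0.4, 0.1]
opening: 0.486
finger_force: 0.0
```

Call:
move_arm(motion=[[0,0,0,0,0,0,0.5],[0,0,-20,0,0,0,0.5],[0,0,-60,0,0,0,0.5],[0,0,-110,0,0,0,0.5],[0,0,-160,0,0,0,0.5]])

```text
clock: 10.45
tool_pos: [0.4281, 0.2332, 0.1884]
eef_rot: [0.889, 0.458, -0.001, 0.0]
contact_force: [0.8, 0.4, -0.3]
opening: 0.504
finger_force: 0.0
```

Run:
```python
from h import *
a,P=snap("wrist"); save(a,"w3.png"); s=st(); 
q=blob(P,(.456,.215),.07,.012,.08); t=q[(q[:,2]>.015)&(q[:,2]<.028)]
h=cv2.convexHull(t[:,:2].astype(np.float32))[:,0]; print("plate",t[:,2].mean(),mec(t[:,:2]),fitc(h,.046),fitc(h))
i=t[np.hypot(*(t[:,:2]-fitc(h,.046)).T)<.04]
print(np.linalg.lstsq(np.c_[i[:,:2],np.ones(len(i))],i[:,2],rcond=None)[0])
t=q[q[:,2]>.042]; print("lug",len(t),t.mean(0),cv2.minAreaRect((t[:,:2]*1000).astype(np.float32)))
a,P=snap("scene"); np.save("scene1.npy",P); save(a,"scene1.png")
for c in((.424,-.032),(.4675,-.175),(.538,-.317),(.532,-.091)):
    q=blob(P,c,.06,.03,.06); 
    h=cv2.convexHull(q[q[:,2]>.036][:,:2].astype(np.float32))[:,0]; print(c,mec(h),fitc(h,.025))
```

```text
{'clock': 10.5, 'q': [-0.7649, 0.6033, 0.2756, 2.0343, -0.3086, 0.534, -0.8902], 'tool_pos': [0.431, 0.2342, 0.1936], 'eef_rot': [0.8892, 0.4574, 0.0043, -0.0004], 'contact_force': [0.7091, 0.7166, 3.1778], 'opening': 0.5021, 'finger_force': 0.0}
plate 0.020295484636792212 [0.4563 0.213  0.0462] [0.45624609 0.21307241] [0.45627965 0.21312326 0.04570282]
[-0.0043163   0.00348107  0.0215467 ]
lug 494 [0.42884612 0.23338747 0.04700238] ((428.3937072753906, 232.9127960205078), (29.66700553894043, 11.007311820983887), 54.79551315307617)
(0.424, -0.032) [ 0.4247 -0.0318  0.026 ] [ 0.42465914 -0.03189335]
(0.4675, -0.175) [ 0.4686 -0.1745  0.0252] [ 0.46850364 -0.17395959]
(0.538, -0.317) [ 0.5396 -0.3159  0.0258] [ 0.53937919 -0.31655127]
(0.532, -0.091) [ 0.5332 -0.09    0.0256] [ 0.53324225 -0.09041732]
```

View pics/scene1.png

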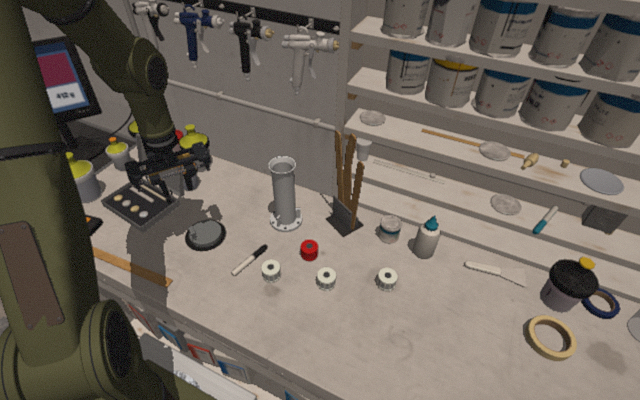

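The lid lies flat and level on the mat at (205,233), the tube is open, and the three cartridges and the other objects haven't moved. Next I'll hover near the cartridges for a wrist measurement.

Run:
```python
from h import *
plan([([.45,-.15,.2],down(0),.15)],mm=58,deg=10)
```

```text
[[-43, 34, -1, 0, -0.1, -5.1, 0.15], [-86, 68, -3, 0.1, -0.1, -10.1, 0.15], [-129, 102, -4, 0.1, -0.2, -15.2, 0.15], [-172, 136, -6, 0.2, -0.2, -20.3, 0.15], [-216, 171, -7, 0.2, -0.3, -25.4, 0.15]]
[[-53, 12, -2, 0.1, 0, -5, 0.15], [-107, 24, -3, 0.1, -0.1, -10.1, 0.15]]
```

Call:
move_arm(motion=[[-43,34,-1,0,0,-5.1,0.15],[-86,68,-3,0,0,-10.1,0.15],[-129,102,-4,0,0,-15.2,0.15],[-172,136,-6,0,0,-20.3,0.15],[-216,171,-7,0,0,-25.4,0.15]])

```text
clock: 11.18
tool_pos: [0.4418, -0.0433, 0.1934]
eef_rot: [0.765, 0.644, -0.0, -0.0]
contact_force: [1.1, 0.1, 0.3]
opening: 0.852
finger_force: 0.0
```

Call:
move_arm(motion=[[-53,12,-2,0,0,-5,0.15],[-107,24,-3,0,0,-10.1,0.15],[-107,24,-3,0,0,-10.1,0.15],[-107,24,-3,0,0,-10.1,0.15]])

```text
clock: 11.68
tool_pos: [0.4466, -0.1506, 0.1964]
eef_rot: [0.707, 0.707, -0.0, -0.001]
contact_force: [0.5, 0.6, 0.3]
opening: 0.849
finger_force: 0.0
```

```bash
cat >> h.py <<'E'
def cart(P,c,rad=.045):
    q=blob(P,c,rad,.034,.05)
    if len(q)<30: return None
    h=cv2.convexHull(q[:,:2].astype(np.float32))[:,0]; return np.round([*fitc(h,.025),*mec(h),len(q),np.median(q[:,2])],4)
def mouth(P):
    q=blob(P,(.617,.033),.06,.212,.23); h=cv2.convexHull(q[:,:2].astype(np.float32))[:,0]
    return np.round([*fitc(h,.038),*mec(h),len(q)],4)
E
python3 - <<'E'
from h import *
a,P=snap("wrist"); s=st()
for c in((.4247,-.032),(.4685,-.174),(.533,-.091)): print(cart(P,c))
g=cart(P,(.4247,-.032))
print("mouth",mouth(P),mouth(np.load("scene1.npy")))
d=down(0); plan([([*g[:2],.1],d,.15),([*g[:2],.021],d,.15,25)],mm=55)
E
```

```text
{'clock': 11.725, 'q': [0.2462, 0.5627, -0.0312, 2.0659, 0.032, 0.5151, 0.1937], 'tool_pos': [0.4468, -0.1498, 0.1966], 'eef_rot': [0.7065, 0.7077, -0.0001, -0.0009], 'contact_force': [-0.5612, 0.1458, 0.2018], 'opening': 0.8528, 'finger_force': 0.0}
[ 4.247e-01 -3.140e-02  4.247e-01 -3.140e-02  2.500e-02  3.244e+03
  3.950e-02]
[ 4.687e-01 -1.737e-01  4.687e-01 -1.739e-01  2.530e-02  2.331e+03
  3.930e-02]
[ 5.330e-01 -9.020e-02  5.330e-01 -9.030e-02  2.510e-02  2.924e+03
  3.930e-02]Traceback (most recent call last):
  File "<stdin>", line 5, in <module>
  File "h.py", line 53, in mouth
    q=blob(P,(.617,.033),.06,.212,.23); h=cv2.convexHull(q[:,:2].astype(np.float32))[:,0]
                                          ~~~~~~~~~~~~~~~~~~~~~~~~~~~~~~~~~~~~~~~~~~^^^^^
TypeError: 'NoneType' object is not subscriptable
```

Call:
move_arm(motion=[[-12,11,40,0,0,0,0.15],[-24,22,85,0,0,0,0.15],[-24,22,125,0,0,0,0.15],[-24,22,155,0,0,0,0.15],[-24,22,175,0,0,0,0.15]], newtons=20)

```text
clock: 12.35
tool_pos: [0.469, -0.1725, 0.0204]
eef_rot: [0.706, 0.709, -0.0, -0.001]
contact_force: [-0.4, 0.5, 0.0]
opening: 0.847
finger_force: 0.0
```

Run:
```python
from h import *
P=np.load("scene1.npy"); print(mouth(P))
a,P=snap("side"); print(mouth(P)); st()
```

```text
[6.190e-01 3.470e-02 6.186e-01 3.480e-02 3.840e-02 2.560e+02]
[6.157e-01 3.480e-02 6.350e-01 2.800e-02 3.170e-02 5.900e+01]
{'clock': 12.4, 'q': [0.2681, 0.9238, -0.0123, 2.0755, 0.0598, 0.1473, 0.2057], 'tool_pos': [0.4682, -0.1722, 0.0189], 'eef_rot': [0.7056, 0.7086, -0.0007, -0.0023], 'contact_force': [1.1077, 0.8173, -1.7188], 'opening': 0.8479, 'finger_force': 0.0}
```

Call:
move_arm(motion=[[0,0,0,0,0,0,0.4],[0,0,0,0,0,0,1],[0,0,0,0,0,0,1],[0,0,0,0,0,0,1],[0,0,0,0,0,0,1]], newtons=20)

```text
clock: 13.02
tool_pos: [0.4697, -0.1752, 0.023]
eef_rot: [0.707, 0.707, 0.0, 0.001]
contact_force: [-0.8, 1.5, 7.6]
opening: 0.559
finger_force: 20.0
```

Run:
```python
from h import *
st();d=down(0)
plan([([.469,-.172,.12],d,1,25),([.48,.0,.29],d,1,45),([.615,.0,.30],d,1,45)])
```

```text
{'clock': 13.025, 'q': [0.2722, 0.9156, -0.0115, 2.0743, 0.06, 0.1507, 0.2062], 'tool_pos': [0.4697, -0.1752, 0.023], 'eef_rot': [0.707, 0.7072, 0.0004, 0.0005], 'contact_force': [-0.7629, 1.4632, 7.6454], 'opening': 0.5586, 'finger_force': 20.0089}
[[0.8, -0.1, -24.2, 0, 0, 0, 1], [2, 0, -48, 0, 0, 0, 1], [2, 0, -73, 0.1, 0, 0, 1], [3, -1, -97, 0.1, 0, 0, 1], [32, 1, -125, 0.1, 0, 0, 1]]
[[29, 2, -29, 0, 0, 0, 1], [57, 4, -57, 0, 0, 0, 1], [86, 6, -85, 0, 0, 0, 1], [115, 8, -114, 0, 0, 0, 1], [143, 9, -142, 0, 0, 0, 1]]
[[0, 45, -3, 0, 0, 0, 1], [0, 90, -7, 0, 0, 0, 1], [0, 135, -10, 0, 0, 0, 1]]
```

Call:
move_arm(motion=[[0,0,-24,0,0,0,1],[0,0,-48,0,0,0,1],[0,0,-73,0,0,0,1],[3,-1,-97,0,0,0,1],[32,1,-125,0,0,0,1]])

```text
clock: 13.65
tool_pos: [0.4695, -0.1454, 0.148]
eef_rot: [0.709, 0.705, -0.001, 0.001]
contact_force: [0.8, 0.4, -1.4]
opening: 0.563
finger_force: 20.0
```

Call:
move_arm(motion=[[29,2,-29,0,0,0,1],[57,4,-57,0,0,0,1],[86,6,-85,0,0,0,1],[115,8,-114,0,0,0,1],[143,9,-142,0,0,0,1]])

```text
clock: 14.28
tool_pos: [0.4787, 0.0004, 0.2902]
eef_rot: [0.707, 0.707, -0.0, 0.0]
contact_force: [-0.6, 0.3, -0.4]
opening: 0.562
finger_force: 20.0
```

Call:
move_arm(motion=[[0,45,-3,0,0,0,1],[0,90,-7,0,0,0,1],[0,135,-10,0,0,0,1],[0,135,-10,0,0,0,1],[0,135,-10,0,0,0,1]])

```text
clock: 14.9
tool_pos: [0.6128, -0.0006, 0.2985]
eef_rot: [0.707, 0.707, -0.001, -0.001]
contact_force: [-0.9, 0.4, -2.0]
opening: 0.561
finger_force: 20.0
```

Run:
```python
from h import *
a,P=snap("wrist"); save(a,"w4.png"); s=st(); np.save("w4.npy",P)
print(mouth(P))
```

```text
{'clock': 14.95, 'q': [-0.0903, 0.6062, 0.0282, 1.5331, -0.0187, 1.005, -0.0572], 'tool_pos': [0.6126, -0.0006, 0.2987], 'eef_rot': [0.7072, 0.707, -0.001, -0.0007], 'contact_force': [0.1226, -0.9748, -0.6438], 'opening': 0.5601, 'finger_force': 19.9997}
[6.188e-01 3.370e-02 6.189e-01 3.430e-02 3.760e-02 3.889e+03]
```

View pics/w4.png

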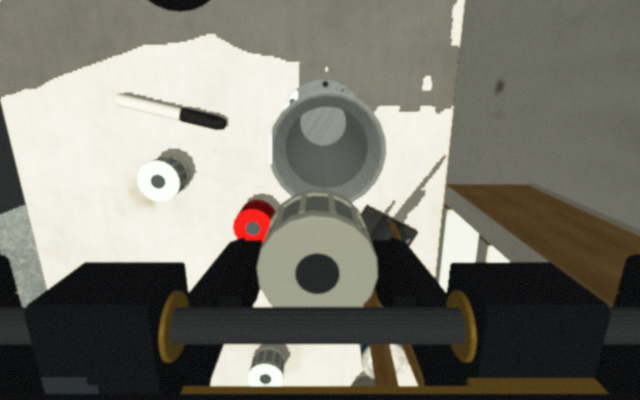

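The wrist view shows the cartridge held upright at (317,265) and the empty tube mouth at (328,145). I'll measure the held part's offset from the tool.

```bash
cat >> h.py <<'E'
def held(P,s):
    t=np.array(s["tool_pos"]); q=blob(P,t,.035,t[2]-.01,t[2]+.04)
    q=q[abs(q[:,2]-np.percentile(q[:,2],80))<.004]; h=cv2.convexHull(q[:,:2].astype(np.float32))[:,0]
    c=fitc(h,.025); print("held offset mm",((c-t[:2])*1000).round(1),"mec",mec(h),"top-tcp",(np.median(q[:,2])-t[2]).round(4),len(q)); return c
E
python3 - <<'E'
from h import *
P=np.load("w4.npy"); s=r.get_state(); c=held(P,s); m=np.array([.6187,.034])
t=np.array(s["tool_pos"]); print(t); e=m-c
g=np.array([t[0]+e[0],t[1]+e[1]]); d=down(0); print(g)
plan([([*g,.275],d,1,20),([*g,.227],d,1,15)])
E
```

```text
held offset mm [-2.4  2.5] mec [0.6126 0.009  0.0337] top-tcp 0.016 10323
[ 6.12581456e-01 -6.11243306e-04  2.98732321e-01]
[0.62112081 0.03148012]
[[10.7, 2.9, 7.9, 0, 0, 0, 1], [21.4, 5.7, 15.8, -0.1, 0, 0, 1], [32, 9, 24, -0.1, 0, 0, 1], [32, 9, 36, -0.1, 0, 0, 1], [32, 9, 48, -0.1, 0, 0, 1]]
[[0.1, -0.3, 11.7, 0, 0, 0, 1], [0.1, -0.3, 23.7, 0, 0, 0, 1]]
```

```bash
cat >> h.py <<'E'
def held(P,s,im):
    t=np.array(s["tool_pos"]); m=(np.hypot(P[...,0]-t[0],P[...,1]-t[1])<.04)&(abs(P[...,2]-t[2]-.017)<.008)&(im.min(2)>105)
    q=P[cv2.morphologyEx(m.astype(np.uint8),cv2.MORPH_OPEN,np.ones((5,5)))>0]; h=cv2.convexHull(q[:,:2].astype(np.float32))[:,0]
    c=fitc(h,.025); print("held offset mm",((c-t[:2])*1000).round(1),"mec",mec(h),"top-tcp",(np.median(q[:,2])-t[2]).round(4),len(q)); return c
E
python3 - <<'E'
from h import *
P=np.load("w4.npy"); s=r.get_state(); c=held(P,s,cv2.imread("pics/w4.png"))
E
```

```text
held offset mm [-0.3  1.2] mec [6.112e-01 6.000e-04 2.580e-02] top-tcp 0.0159 7723
```

Call:
move_arm(motion=[[12,2,5,0,0,0,1],[23,5,12,0,0,0,1],[33.4,6.6,20,0,0,0,1],[33.4,6.6,30,0,0,0,1],[33.4,6.6,40,0,0,0,1]])

```text
clock: 15.58
tool_pos: [0.6205, 0.0327, 0.2581]
eef_rot: [0.707, 0.707, -0.001, 0.0]
contact_force: [-0.2, -0.7, -1.0]
opening: 0.565
finger_force: 20.0
```

Call:
move_arm(motion=[[0,0,7,0,0,0,1],[0,0,14,0,0,0,1],[0,0,20,0,0,0,1],[0,0,25,0,0,0,1],[0,0,30,0,0,0,1]])

```text
clock: 16.2
tool_pos: [0.6208, 0.033, 0.2288]
eef_rot: [0.707, 0.707, -0.0, 0.0]
contact_force: [-0.3, -0.1, -1.6]
opening: 0.559
finger_force: 20.0
```

Run:
```python
from h import *
a,P=snap("side");s=st(); save(a,"s5.png",(270,100,380,180),6)
```

```text
{'clock': 16.25, 'q': [-0.1406, 0.6931, 0.0236, 1.5947, -0.0197, 0.8553, -0.1094], 'tool_pos': [0.6204, 0.033, 0.2281], 'eef_rot': [0.7071, 0.7071, -0.0006, -0.0003], 'contact_force': [-0.228, -0.2306, -0.7159], 'opening': 0.5586, 'finger_force': 19.9998}
```

View pics/s5.png

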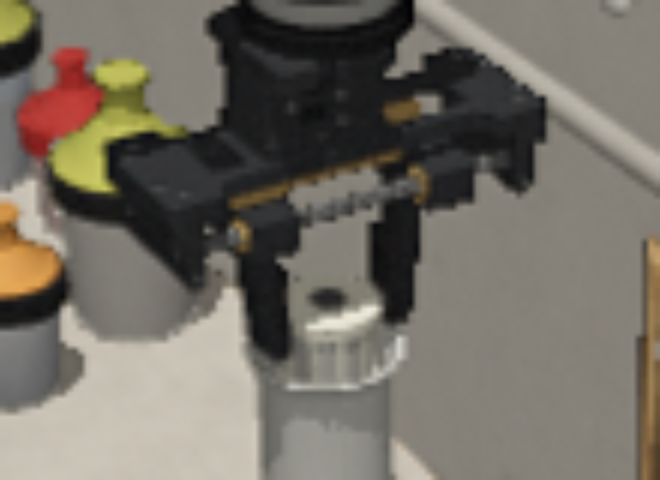

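The cartridge sits in the funnel between the fingers with no contact force, so I'll release it.

Call:
move_arm(motion=[[0,0,0,0,0,0,0.3],[0,0,0,0,0,0,0.15],[0,0,-5,0,0,0,0.15],[0,0,-30,0,0,0,0.15],[0,0,-75,0,0,0,0.15]])

```text
clock: 16.88
tool_pos: [0.6198, 0.033, 0.3039]
eef_rot: [0.707, 0.707, -0.002, -0.001]
contact_force: [0.5, 0.0, 0.2]
opening: 0.851
finger_force: 0.0
```

Call:
move_arm(motion=[[-24,0,-5,0,0,0,0.15],[-44,-15,-5,0,0,0,0.15],[-44,-60,0,0,0,0,0.15],[-54,-110,20,0,0,0,0.15],[-64,-160,60,0,0,0,0.15]])

```text
clock: 17.5
tool_pos: [0.4626, -0.0309, 0.2466]
eef_rot: [0.707, 0.707, 0.002, 0.002]
contact_force: [0.8, -1.0, -1.3]
opening: 0.854
finger_force: 0.0
```

```bash
cat >> h.py <<'E'
def survey():
    out=[]
    for n in("scene","wrist"):
        a,P=snap(n); im=a["frame"]
        m=((P[...,2]>.034)&(P[...,2]<.046)&(P[...,0]>.3)&(P[...,0]<.9)&(abs(P[...,1])<.45)).astype(np.uint8)
        k,L,ss,cc=cv2.connectedComponentsWithStats(m)
        for i in range(1,k):
            if ss[i,4]>60:
                q=P[L==i]; w=mec(q[:,:2])
                if .02<w[2]<.032: print(n,w,cart(P,w[:2]),im[L==i].mean(0).round())
        q=blob(P,(.6187,.034),.022,0,.23); print(n,"in tube z: med",np.median(q[:,2]).round(3) if len(q) else None,len(q), np.histogram(q[:,2],bins=np.arange(0,.24,.02))[0])
E
python3 - <<'E'
from h import *
s=st(); survey()
E
```

```text
{'clock': 17.5, 'q': [-0.0427, 0.4685, 0.0145, 2.036, -0.0104, 0.6319, -0.0214], 'tool_pos': [0.4626, -0.0309, 0.2466], 'eef_rot': [0.7071, 0.7071, 0.0018, 0.0019], 'contact_force': [0.841, -0.9712, -1.2684], 'opening': 0.8537, 'finger_force': 0.0}
scene [ 0.5325 -0.0899  0.0257] [ 5.332e-01 -9.040e-02  5.325e-01 -8.990e-02  2.570e-02  2.200e+02
  4.270e-02] [164.  45.  42.]
scene [ 0.6827 -0.378   0.0291] [ 6.833e-01 -3.778e-01  6.867e-01 -3.765e-01  2.980e-02  8.200e+01
  4.230e-02] [105.  98.  90.]
scene [ 0.4248 -0.0311  0.0258] [ 4.247e-01 -3.140e-02  4.248e-01 -3.110e-02  2.580e-02  2.550e+02
  4.260e-02] [191. 186. 169.]
scene [ 0.5395 -0.3173  0.0254] [ 5.396e-01 -3.168e-01  5.395e-01 -3.173e-01  2.530e-02  2.710e+02
  4.230e-02] [191. 185. 168.]
scene in tube z: med None 0 [0 0 0 0 0 0 0 0 0 0 0]
wrist [ 0.425  -0.0312  0.0251] [ 4.251e-01 -3.110e-02  4.249e-01 -3.120e-02  2.500e-02  1.923e+03
  3.930e-02] [214. 221. 213.]
wrist [ 0.5329 -0.0899  0.0251] [ 5.329e-01 -8.990e-02  5.329e-01 -8.970e-02  2.510e-02  1.722e+03
  3.910e-02] [196.  34.  29.]
wrist [ 0.6835 -0.1116  0.0293] [ 6.750e-01 -1.067e-01  6.835e-01 -1.116e-01  2.930e-02  6.330e+02
  4.200e-02] [34. 36. 34.]
wrist [ 0.5386 -0.3051  0.0219] [ 5.385e-01 -3.165e-01  5.386e-01 -3.051e-01  2.190e-02  2.510e+02
  3.820e-02] [178. 184. 168.]
wrist in tube z: med None 0 [0 0 0 0 0 0 0 0 0 0 0]
```

Call:
move_arm(motion=[[0,-18,50,0,0,0,0.15],[0,-36,100,0,0,0,0.15],[0,-36,145,0,0,0,0.15],[0,-36,180,0,0,0,0.15],[0,-36,185,0,0,0,0.15]])

```text
clock: 18.23
tool_pos: [0.427, -0.0306, 0.0597]
eef_rot: [0.707, 0.707, -0.002, -0.001]
contact_force: [-0.7, 0.2, -0.4]
opening: 0.848
finger_force: 0.0
```

Run:
```python
from h import *
snap("scene"); s=st(); plan([([.425,-.0313,.022],down(0),.15)])
```

```text
{'clock': 18.275, 'q': [-0.0361, 0.8208, -0.0001, 2.2781, 0.0056, 0.0451, -0.0418], 'tool_pos': [0.4275, -0.0307, 0.0604], 'eef_rot': [0.7071, 0.7071, -0.0009, -0.0008], 'contact_force': [-0.0638, 0.2617, 0.4906], 'opening': 0.8539, 'finger_force': 0.0}
[[-1, -2, 38, -0.1, 0, 0, 0.15]]
```

Call:
move_arm(motion=[[0,0,-15,0,0,10.4,0.3],[0,0,-30,0,0,20.8,0.3],[0,0,-40,0,0,31.2,0.3],[0,0,-40,0,0,41.6,0.3],[0,0,-40,0,0,52,0.3]])

```text
clock: 18.9
tool_pos: [0.4286, -0.0303, 0.1032]
eef_rot: [0.946, 0.323, 0.002, -0.0]
contact_force: [-0.1, -0.0, 0.7]
opening: 0.7
finger_force: 0.0
```

Call:
move_arm(motion=[[0,0,0,0,0,10,0.3],[0,0,0,0,0,20,0.3],[0,0,0,0,0,30,0.3],[0,0,0,0,0,38,0.3],[0,0,0,0,0,38,0.3]])

```text
clock: 19.52
tool_pos: [0.4284, -0.0302, 0.1026]
eef_rot: [1.0, 0.001, 0.001, -0.001]
contact_force: [-0.1, -0.7, -0.7]
opening: 0.7
finger_force: 0.0
```

Run:
```python
from h import *
s=st(); a,P=snap("wrist"); print(cart(P,(.425,-.0313))); a,P=snap("scene"); print(cart(P,(.425,-.0313)))
q=blob(P,(.4348,.0445),.075,.010,.03); q=q[q[:,1]>0]; print("marker",q[:,:2].min(0),q[:,:2].max(0)); i=abs(q[:,0]-.425)<.015; print(q[i][:,1].min())
g=down(-90)*R.from_euler("y",-10,degrees=True)
plan([([.425,-.0313,.07],g,.3,20),([.425,-.0313,.022],g,.3,16)],deg=5)
```

```text
{'clock': 19.525, 'q': [-0.1543, 0.7384, 0.1925, 2.2684, -0.7468, 0.1924, -0.8431], 'tool_pos': [0.4284, -0.0302, 0.1026], 'eef_rot': [1.0, 0.0008, 0.001, -0.0006], 'contact_force': [-0.1484, -0.7297, -0.6802], 'opening': 0.6998, 'finger_force': 0.0}
[ 4.250e-01 -3.190e-02  4.249e-01 -3.180e-02  2.500e-02  4.689e+03
  3.940e-02]
[ 4.251e-01 -3.180e-02  4.257e-01 -3.210e-02  2.590e-02  2.530e+02
  4.260e-02]
marker [0.37549901 0.02486966] [0.50143476 0.06623212]
0.03928734444411647
[[-1.5, 0.4, 16, 0, -5, 0.1, 0.3], [-3, 1, 32, 0, -10.1, 0.2, 0.3], [-3, 1, 48, 0, -10.1, 0.2, 0.3], [-3, 1, 64, 0, -10.1, 0.2, 0.3], [-3, 1, 80, 0, -10.1, 0.2, 0.3]]
```

Call:
move_arm(motion=[[-1.5,1,16,0,-5,0,0.3],[-3,1.5,32,0,-10,0,0.3],[-3,1.5,48,0,-10,0,0.3],[-3,1.5,62,0,-10,0,0.3],[-3,1.5,62,0,-10,0,0.3]])

```text
clock: 20.25
tool_pos: [0.4234, -0.0321, 0.0387]
eef_rot: [0.996, 0.0, -0.089, -0.0]
contact_force: [0.9, 0.3, 0.3]
opening: 0.699
finger_force: 0.0
```

Run:
```python
from h import *
snap("scene"); s=st(); g=down(-90)*R.from_euler("y",-10,degrees=True)
plan([([.425,-.0318,.022],g,.3,16)],deg=5)
```

```text
{'clock': 20.3, 'q': [-0.2048, 0.9217, 0.296, 2.1385, -0.707, 0.3671, -0.8778], 'tool_pos': [0.4236, -0.0322, 0.0392], 'eef_rot': [0.9961, -0.0, -0.0881, -0.0003], 'contact_force': [-0.096, 0.0993, -0.42], 'opening': 0.7039, 'finger_force': 0.0}
[[2.2, -0.2, 8.3, 0, 0.1, 0, 0.3], [4.4, -0.4, 16.7, 0, 0.1, 0, 0.3]]
```

Call:
move_arm(motion=[[1.5,0,8.3,0,0,0,0.3],[3,0,16.5,0,0,0,0.3],[3,0,16.5,0,0,0,0.3],[3,0,16.5,0,0,0,0.5],[3,0,16.5,0,0,0,1]], newtons=20)

```text
clock: 20.92
tool_pos: [0.4242, -0.0322, 0.0224]
eef_rot: [0.996, 0.0, -0.088, 0.0]
contact_force: [1.1, 0.6, -0.1]
opening: 0.561
finger_force: 20.0
```

Call:
move_arm(motion=[[0,0,0,0,0,0,1],[0,0,0,0,0,0,1],[0,0,0,0,0,0,1]])

```text
clock: 21.3
tool_pos: [0.4242, -0.0323, 0.0224]
eef_rot: [0.996, 0.0, -0.088, 0.0]
contact_force: [-0.2, 0.1, 2.1]
opening: 0.559
finger_force: 20.0
```

Run:
```python
from h import *
s=st(); g=R.from_quat(s["eef_rot"]); t=np.array(s["tool_pos"])
plan([(t+[0,0,.09],g,1,20),([.47,0,.25],g,1,40),([.56,.030,.30],g,1,40)])
```

```text
{'clock': 21.3, 'q': [-0.1861, 0.9517, 0.2631, 2.1372, -0.7255, 0.3277, -0.8651], 'tool_pos': [0.4242, -0.0323, 0.0224], 'eef_rot': [0.9961, 0.0, -0.0877, 0.0001], 'contact_force': [-0.1994, 0.1298, 2.0581], 'opening': 0.5592, 'finger_force': 19.9999}
[[-3.1, 0, -17.7, 0, 0, 0, 1], [-6, 0, -35, 0, 0, 0, 1], [-9, 0, -53, 0, 0, 0, 1], [-13, 0, -71, 0, 0, 0, 1], [-16, 0, -89, 0, 0, 0, 1]]
[[6, -8, -36, 0, 0, 0, 1], [11, -16, -71, 0, 0, 0, 1], [16, -24, -107, 0, 0, 0, 1], [21, -32, -143, 0, 0, 0, 1], [48, -42, -165, 0, 0, 0, 1]]
[[27, -10, -21, 0, 0, 0, 1], [53, -20, -43, 0, 0, 0, 1]]
```

Call:
move_arm(motion=[[-3,0,-17.7,0,0,0,1],[-6,0,-35,0,0,0,1],[-9,0,-53,0,0,0,1],[-13,0,-71,0,0,0,1],[-16,0,-89,0,0,0,1]])

```text
clock: 21.92
tool_pos: [0.4236, -0.0321, 0.1133]
eef_rot: [0.996, -0.0, -0.088, 0.0]
contact_force: [-0.1, -0.4, -1.2]
opening: 0.563
finger_force: 20.0
```

Call:
move_arm(motion=[[6,-8,-36,0,0,0,1],[11,-16,-71,0,0,0,1],[16,-24,-107,0,0,0,1],[21,-32,-143,0,0,0,1],[48,-42,-165,0,0,0,1]])

```text
clock: 22.55
tool_pos: [0.4997, 0.0098, 0.2686]
eef_rot: [0.996, -0.001, -0.087, -0.0]
contact_force: [1.3, 0.6, -1.0]
opening: 0.565
finger_force: 20.0
```

Call:
move_arm(motion=[[27,-10,-21,0,0,0,1],[53,-20,-43,0,0,0,1],[53,-20,-43,0,0,0,1],[53,-20,-43,0,0,0,1]])

```text
clock: 23.05
tool_pos: [0.5585, 0.0295, 0.2992]
eef_rot: [0.996, -0.0, -0.089, 0.0]
contact_force: [-0.1, -0.2, -1.8]
opening: 0.559
finger_force: 20.0
```

Run:
```python
from h import *
s=st(); a,P=snap("wrist"); im=a["frame"]; np.save("w6.npy",P); save(a,"w6.png"); print(mouth(P))
c=held(P,s,im)
q=blob(P,(.6187,.034),.022,0,.2); print(np.histogram(q[:,2],bins=np.arange(0,.22,.02))[0])
a,P=snap("side"); save(a,"s6.png",(230,80,390,200),5)
```

```text
{'clock': 23.05, 'q': [-0.4751, 0.7026, 0.6755, 1.5474, -0.421, 1.2326, -1.2741], 'tool_pos': [0.5585, 0.0295, 0.2992], 'eef_rot': [0.996, -0.0004, -0.0889, 0.0002], 'contact_force': [-0.1086, -0.2172, -1.8382], 'opening': 0.5586, 'finger_force': 19.9998}
[6.185e-01 3.400e-02 6.184e-01 3.410e-02 3.770e-02 5.852e+03]
held offset mm [ 1.1 -0.7] mec [0.5597 0.0291 0.0254] top-tcp 0.0169 6700
[   0    0 1561    0    0    0    0    0    0    0]
```

View pics/s6.png

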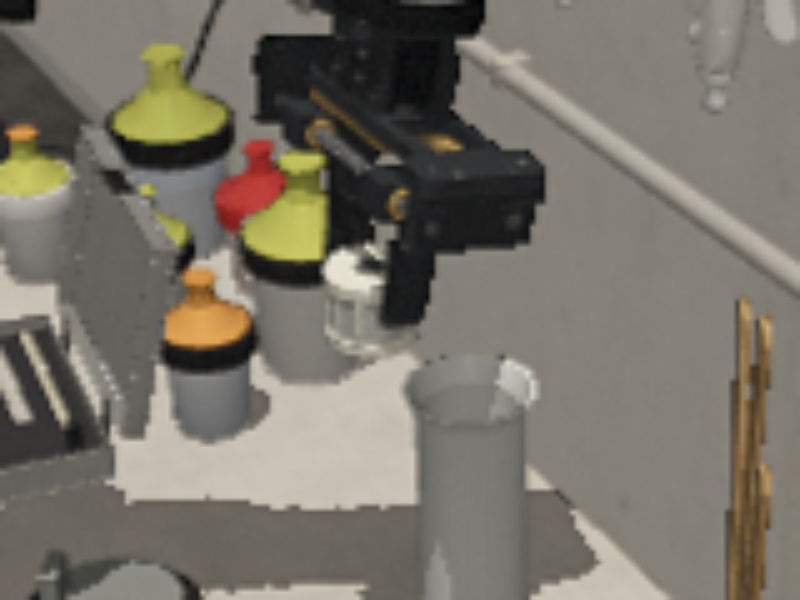

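View pics/w6.png

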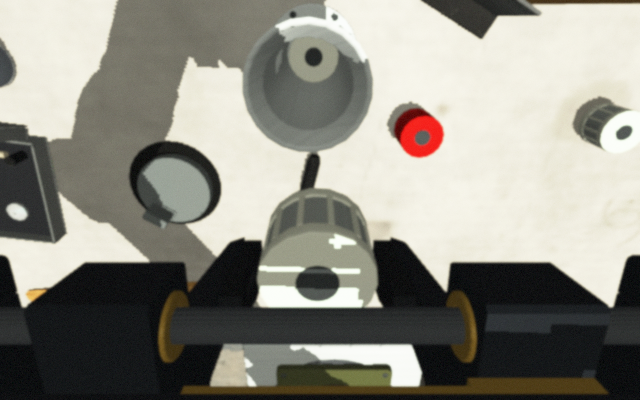

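Wrist view: the first cartridge is at the tube bottom at (314,57), its top near z=0.05 as expected. The second is held upright at (317,260), and the lid rests on the mat at (175,180).

Run:
```python
from h import *
s=r.get_state(); g=R.from_quat(s["eef_rot"])
plan([([.6175,.0347,.275],g,1,20),([.6175,.0347,.229],g,1,9)])
```

```text
[[15.6, -1.4, 3.4, 0, 0, 0, 1], [31, -3, 7, 0, 0, 0, 1], [47, -4, 10, 0, 0, 0, 1], [63, -5, 13, 0, 0, 0, 1], [64, -5, 21, 0, 0, 0, 1]]
[[1.3, -0.4, 7.5, 0, 0, 0, 1], [2.6, -0.4, 15, 0, 0, 0, 1], [4, -0.4, 22.6, 0, 0, 0, 1], [5, 0, 30, 0, 0, 0, 1], [7, 0, 38, 0, 0, 0, 1]]
```

Call:
move_arm(motion=[[15.6,-1.4,3.4,0,0,0,1],[31,-3,7,0,0,0,1],[47,-4,10,0,0,0,1],[63,-5.3,13,0,0,0,1],[64,-5.3,21,0,0,0,1]])

```text
clock: 23.78
tool_pos: [0.6189, 0.0348, 0.2671]
eef_rot: [0.996, -0.0, -0.088, 0.0]
contact_force: [-0.8, -0.7, -0.8]
opening: 0.56
finger_force: 20.0
```

Call:
move_arm(motion=[[1.3,0,7.5,0,0,0,1],[2.6,0,15,0,0,0,1],[4,0,22.6,0,0,0,1],[5.3,0,30,0,0,0,1],[6.6,0,37.5,0,0,0,1]])

```text
clock: 24.4
tool_pos: [0.619, 0.0351, 0.2294]
eef_rot: [0.996, -0.0, -0.088, 0.0]
contact_force: [1.0, -0.9, -0.2]
opening: 0.562
finger_force: 20.0
```

Call:
move_arm(motion=[[0,0,0,0,0,0,1],[0,0,0,0,0,0,0.4],[0,0,0,0,0,0,0.15],[0,0,0,0,0,0,0.15],[0,0,-30,0,0,0,0.15]])

```text
clock: 25.02
tool_pos: [0.6227, 0.0357, 0.258]
eef_rot: [0.996, -0.0, -0.09, -0.0]
contact_force: [0.5, -1.1, -0.3]
opening: 0.849
finger_force: 0.0
```

Call:
move_arm(motion=[[0,0,-50,0,0,0,0.15],[-40,0,-55,0,2,0,0.15],[-90,0,-55,0,5,0,0.15],[-90,0,-55,0,10,0,0.15],[-90,0,-55,0,10,0,0.15]])

```text
clock: 25.65
tool_pos: [0.544, 0.0353, 0.3303]
eef_rot: [1.0, -0.0, -0.001, -0.001]
contact_force: [0.2, -0.0, -0.7]
opening: 0.852
finger_force: 0.0
```

Run:
```python
from h import *
s=st(); survey()
d=down(0)
plan([([.45,-.12,.25],down(-45),.15),([.50,-.26,.2],down(-20),.15)],mm=55,deg=10.4)
```

```text
{'clock': 25.65, 'q': [-0.5674, 0.5608, 0.7146, 1.7077, -0.4193, 1.0332, -1.2798], 'tool_pos': [0.544, 0.0353, 0.3303], 'eef_rot': [1.0, -0.0001, -0.0007, -0.0007], 'contact_force': [0.2457, -0.0466, -0.7273], 'opening': 0.8517, 'finger_force': 0.0}
scene [ 0.5334 -0.0906  0.025 ] [ 5.332e-01 -9.030e-02  5.334e-01 -9.060e-02  2.510e-02  2.230e+02
  4.250e-02] [155.  43.  40.]
scene [ 0.5397 -0.3166  0.0256] [ 5.393e-01 -3.171e-01  5.396e-01 -3.165e-01  2.560e-02  2.650e+02
  4.260e-02] [182. 176. 159.]
scene in tube z: med None 0 [0 0 0 0 0 0 0 0 0 0 0]
wrist [0.6103 0.3937 0.0292] [6.110e-01 3.916e-01 6.103e-01 3.937e-01 2.920e-02 4.530e+02 4.200e-02] [66. 69. 69.]
wrist [ 0.5394 -0.3168  0.0258] [ 5.388e-01 -3.168e-01  5.393e-01 -3.167e-01  2.580e-02  1.328e+03
  3.890e-02] [212. 218. 207.]
wrist [ 0.5333 -0.0905  0.025 ] [ 5.333e-01 -9.050e-02  5.333e-01 -9.060e-02  2.510e-02  1.254e+03
  3.920e-02] [209.  45.  40.]
wrist in tube z: med 0.091 1480 [   0    0    0    0 1480    0    0    0    0    0    0]
[[-19, 31, 16, 0, 0, -9, 0.15], [-38, 62, 32, 0, 0, -18, 0.15], [-58, 93, 48, 0, 0, -27, 0.15], [-77, 124, 64, 0, 0.1, -36, 0.15], [-96, 155, 80, 0, 0.1, -45, 0.15]]
[[-21, 45, 16, 0, 0, -8.3, 0.15], [-43, 90, 33, 0, 0, -16.6, 0.15], [-64, 135, 50, 0, 0, -25, 0.15]]
```

Call:
move_arm(motion=[[-19,31,16,0,0,-9,0.15],[-38,62,32,0,0,-18,0.15],[-58,93,48,0,0,-27,0.15],[-77,124,64,0,0,-36,0.15],[-96,155,80,0,0,-45,0.15]])

```text
clock: 26.38
tool_pos: [0.45, -0.1215, 0.2486]
eef_rot: [0.923, 0.385, -0.001, -0.0]
contact_force: [0.3, -0.2, -0.4]
opening: 0.851
finger_force: 0.0
```

Run:
```python
from h import *
s=st(); d=down(10)
plan([([.52,-.34,.15],d,.15)],mm=55,deg=10.6)
```

```text
{'clock': 26.375, 'q': [-0.0925, 0.5003, 0.3937, 2.0327, -0.301, 0.665, -0.2834], 'tool_pos': [0.45, -0.1215, 0.2486], 'eef_rot': [0.9229, 0.3851, -0.0009, -0.0], 'contact_force': [0.2891, -0.1924, -0.4223], 'opening': 0.8511, 'finger_force': 0.0}
[[-18, 34, 16, 0, 0, -9.1, 0.15], [-35, 68, 33, 0, 0, -18.2, 0.15], [-53, 102, 49, 0, 0, -27.4, 0.15], [-71, 136, 66, -0.1, 0, -36.5, 0.15], [-88, 170, 82, -0.1, 0.1, -45.6, 0.15]]
[[-37, 11, 17, 0, 0, -9.1, 0.15]]
```

Call:
move_arm(motion=[[-18,34,16,0,0,-9.1,0.15],[-35,68,33,0,0,-18.2,0.15],[-53,102,49,0,0,-27.4,0.15],[-71,136,66,0,0,-36.5,0.15],[-88,170,82,0,0,-45.6,0.15]])

```text
clock: 27.0
tool_pos: [0.5081, -0.3047, 0.1657]
eef_rot: [0.702, 0.712, -0.001, -0.001]
contact_force: [-0.2, -0.5, 0.3]
opening: 0.851
finger_force: 0.0
```

Call:
move_arm(motion=[[-37,11,17,0,0,-9.1,0.15],[-37,11,17,0,0,-9.1,0.15],[-37,11,17,0,0,-9.1,0.15]])

```text
clock: 27.38
tool_pos: [0.5186, -0.3391, 0.1496]
eef_rot: [0.645, 0.764, -0.0, -0.001]
contact_force: [-0.8, 0.2, 0.7]
opening: 0.852
finger_force: 0.0
```

Run:
```python
from h import *
a,P=snap("wrist"); s=st(); c=cart(P,(.539,-.317)); print(c)
plan([([*c[:2],.08],down(10),.15,40),([*c[:2],.022],down(10),.15,20)])
```

```text
{'clock': 27.425, 'q': [0.4864, 0.7912, 0.0309, 1.6678, -0.035, 0.6851, 0.7044], 'tool_pos': [0.5188, -0.3384, 0.1501], 'eef_rot': [0.6449, 0.7643, -0.0001, -0.001], 'contact_force': [0.8831, -0.0774, -0.9328], 'opening': 0.8491, 'finger_force': 0.0}
[ 5.386e-01 -3.170e-01  5.387e-01 -3.169e-01  2.510e-02  3.508e+03
  3.930e-02]
[[9, 12, 35, 0, 0, -0.2, 0.15], [18, 23, 70, -0.1, -0.1, -0.3, 0.15], [18, 23, 89, -0.1, -0.1, -0.3, 0.15], [18, 23, 109, -0.1, -0.1, -0.3, 0.15], [18, 23, 128, -0.1, -0.1, -0.3, 0.15]]
```

Call:
move_arm(motion=[[9,12,35,0,0,0,0.15],[18,23,70,0,0,0,0.15],[18,23,89,0,0,0,0.15],[18,23,109,0,0,0,0.15],[18,23,127,0,0,0,0.15]], newtons=20)

```text
clock: 28.05
tool_pos: [0.5377, -0.3186, 0.023]
eef_rot: [0.645, 0.764, -0.001, 0.0]
contact_force: [0.2, 0.1, 0.1]
opening: 0.851
finger_force: 0.0
```

Call:
move_arm(motion=[[0,0,0,0,0,0,0.15],[0,0,0,0,0,0,0.4],[0,0,0,0,0,0,1],[0,0,0,0,0,0,1],[0,0,0,0,0,0,1]], newtons=20)

```text
clock: 28.68
tool_pos: [0.5384, -0.3179, 0.0241]
eef_rot: [0.645, 0.764, -0.0, 0.0]
contact_force: [-0.5, 0.2, 4.3]
opening: 0.563
finger_force: 20.0
```

Run:
```python
from h import *
s=st(); g=R.from_quat(s["eef_rot"]); t=np.array(s["tool_pos"]); d=down(-20)
plan([(t+[0,0,.075],g,1,25),([.47,-.15,.25],down(-40),1,45),([.50,0,.30],down(-75),1,45),([.56,.030,.30],down(-90),1,40)],deg=9)
```

```text
{'clock': 28.675, 'q': [0.446, 0.9853, 0.0243, 1.6945, -0.0437, 0.462, 0.6677], 'tool_pos': [0.5384, -0.3179, 0.0241], 'eef_rot': [0.6448, 0.7643, -0.0003, 0.0003], 'contact_force': [-0.4572, 0.1896, 4.2951], 'opening': 0.5628, 'finger_force': 20.0006}
[[0, 0, -25, 0, 0, 0, 1], [0, 0, -50, 0, 0, 0, 1], [0, 0, -75, 0, 0, 0, 1], [29, -7, -100, 0, 0, 8.3, 1], [59, -13, -125, 0, 0, 16.6, 1]]
[[26, -15, -26, 0, 0, 8.2, 1], [53, -29, -51, 0, 0, 16.5, 1], [79, -44, -76, 0, 0, 24.8, 1], [105, -59, -101, 0, 0, 33.1, 1], [144, -56, -114, 0, 0, 41.8, 1]]
[[30, -23, -12, 0, 0, 8.8, 1], [61, -46, -25, 0, 0, 17.5, 1], [91, -69, -37, 0, 0, 26.3, 1], [123, -61, -37, 0, 0, 33.8, 1], [156, -52, -37, 0, 0, 41.3, 1]]
```

Call:
move_arm(motion=[[0,0,-25,0,0,0,1],[0,0,-50,0,0,0,1],[0,0,-75,0,0,0,1],[29,-7,-100,0,0,8.3,1],[59,-13,-125,0,0,16.6,1]])

```text
clock: 29.3
tool_pos: [0.5146, -0.2611, 0.149]
eef_rot: [0.75, 0.661, -0.0, -0.001]
contact_force: [0.7, -0.2, -1.6]
opening: 0.563
finger_force: 20.0
```

Call:
move_arm(motion=[[26,-15,-26,0,0,8.2,1],[53,-29,-51,0,0,16.5,1],[79,-44,-76,0,0,24.8,1],[105,-59,-101,0,0,33.1,1],[144,-56,-114,0,0,41.8,1]])

```text
clock: 29.92
tool_pos: [0.4759, -0.112, 0.2637]
eef_rot: [0.937, 0.349, -0.0, -0.0]
contact_force: [0.7, 0.1, -2.3]
opening: 0.561
finger_force: 20.0
```

Call:
move_arm(motion=[[30,-23,-12,0,0,8.8,1],[61,-46,-25,0,0,17.5,1],[91,-69,-37,0,0,26.3,1],[123,-61,-37,0,0,33.8,1],[156,-52,-37,0,0,41.3,1]])

```text
clock: 30.55
tool_pos: [0.5603, 0.0316, 0.2994]
eef_rot: [1.0, -0.001, -0.001, -0.0]
contact_force: [0.3, -0.8, -0.5]
opening: 0.563
finger_force: 20.0
```

Call:
move_arm(motion=[[0,0,0,0,0,0,1],[0,0,0,0,0,0,1]])

```text
clock: 30.8
tool_pos: [0.559, 0.0296, 0.2989]
eef_rot: [1.0, 0.0, -0.002, 0.0]
contact_force: [0.2, -1.5, -0.9]
opening: 0.558
finger_force: 20.0
```

Run:
```python
from h import *
s=st(); a,P=snap("wrist"); im=a["frame"]; save(a,"w7.png"); print(mouth(P))
c=held(P,s,im); t=np.array(s["tool_pos"]); g=down(-90); e=t[:2]-c; m=np.array([.6186,.034])+e; print(m)
plan([([*m,.275],g,1,20),([*m,.2285],g,1,10)])
```

```text
{'clock': 30.8, 'q': [-0.5418, 0.6231, 0.7154, 1.7118, -0.4743, 0.9908, -1.2223], 'tool_pos': [0.559, 0.0296, 0.2989], 'eef_rot': [1.0, 0.0001, -0.0015, 0.0003], 'contact_force': [0.244, -1.5464, -0.9435], 'opening': 0.5577, 'finger_force': 19.9998}
[6.186e-01 3.410e-02 6.186e-01 3.400e-02 3.770e-02 5.087e+03]
held offset mm [ 1.5 -1.1] mec [0.5605 0.0287 0.0249] top-tcp 0.0152 7675
[0.61713252 0.03506148]
[[14.6, -1.4, 6, 0, 0, 0, 1], [29, -3, 12, 0, 0.1, 0, 1], [44, -4, 18, 0, 0.1, 0, 1], [58, -6, 24, 0, 0.2, 0, 1], [58, -6, 33, 0, 0.2, 0, 1]]
[[0.3, 0.2, 9.6, 0, 0, 0, 1], [0.3, 0.2, 18.9, 0, 0, 0, 1], [0.3, 0.2, 28.2, 0, 0, 0, 1], [0, 0, 37, 0, 0, 0, 1]]
```

Call:
move_arm(motion=[[14.6,-1.4,6,0,0,0,1],[29,-3,12,0,0,0,1],[44,-4,18,0,0,0,1],[58,-5.3,24,0,0,0,1],[58,-5.3,33,0,0,0,1]])

```text
clock: 31.48
tool_pos: [0.6192, 0.0354, 0.2654]
eef_rot: [1.0, 0.0, -0.0, 0.0]
contact_force: [0.1, -0.9, -1.5]
opening: 0.557
finger_force: 20.0
```

Call:
move_arm(motion=[[0,0,9.5,0,0,0,1],[0,0,19,0,0,0,1],[0,0,28,0,0,0,1],[0,0,37,0,0,0,1],[0,0,37,0,0,0,1]])

```text
clock: 32.1
tool_pos: [0.6174, 0.0355, 0.2284]
eef_rot: [1.0, -0.0, -0.001, 0.0]
contact_force: [0.1, 0.6, -0.4]
opening: 0.564
finger_force: 20.0
```

Call:
move_arm(motion=[[0,0,0,0,0,0,1],[0,0,0,0,0,0,0.4],[0,0,0,0,0,0,0.15],[0,0,0,0,0,0,0.15],[0,0,-30,0,0,0,0.15]])

```text
clock: 32.72
tool_pos: [0.6165, 0.0359, 0.2577]
eef_rot: [1.0, 0.0, -0.003, 0.0]
contact_force: [-0.2, 1.1, 0.2]
opening: 0.852
finger_force: 0.0
```

Call:
move_arm(motion=[[0,0,-50,0,0,0,0.3],[-40,0,-60,0,0,0,0.4],[-90,0,-60,0,0,0,0.4],[-90,0,-60,0,0,0,0.4],[-90,0,-60,0,0,0,0.4]])

```text
clock: 33.35
tool_pos: [0.5289, 0.0357, 0.3198]
eef_rot: [1.0, 0.0, 0.0, -0.0]
contact_force: [0.5, -0.1, 0.2]
opening: 0.605
finger_force: 0.0
```

Run:
```python
from h import *
s=st(); survey()
a,P=snap("side"); save(a,"s8.png")
plan([([.43,.22,.2],down(-35.5),.4)],mm=55,deg=10.4)
```

```text
{'clock': 33.35, 'q': [-0.598, 0.5574, 0.7461, 1.7686, -0.4438, 0.9908, -1.2484], 'tool_pos': [0.5289, 0.0357, 0.3198], 'eef_rot': [1.0, 0.0003, 0.0002, -0.0], 'contact_force': [0.4591, -0.1301, 0.2241], 'opening': 0.6054, 'finger_force': 0.0}
scene [ 0.5328 -0.0904  0.0258] [ 5.333e-01 -9.050e-02  5.328e-01 -9.040e-02  2.580e-02  2.220e+02
  4.260e-02] [155.  43.  40.]
scene in tube z: med None 0 [0 0 0 0 0 0 0 0 0 0 0]
wrist [0.6103 0.3916 0.0286] [6.095e-01 3.914e-01 6.102e-01 3.919e-01 2.870e-02 4.890e+02 4.230e-02] [69. 72. 72.]
wrist [ 0.533  -0.0904  0.025 ] [ 5.331e-01 -9.040e-02  5.330e-01 -9.040e-02  2.500e-02  1.332e+03
  3.920e-02] [214.  47.  41.]
wrist in tube z: med 0.131 2030 [   0    0    0    0    0    0 2030    0    0    0    0]
[[-17, -31, 20, 0, 0, -9.1, 0.4], [-33, -62, 40, 0, 0, -18.2, 0.4], [-50, -92, 60, 0, 0, -27.2, 0.4], [-66, -123, 79, 0, 0, -36.3, 0.4], [-83, -154, 99, 0, 0, -45.4, 0.4]]
[[10, -33, 20, 0, 0, -9.1, 0.4]]
```

View pics/s8.png

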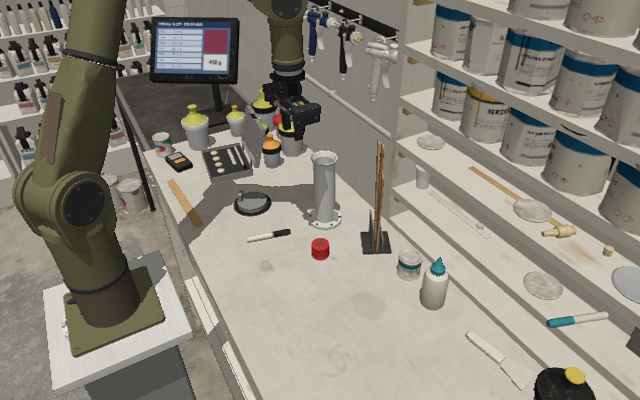

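The bench is clear of white cartridges: only the red decoy at (320,249) remains. The tube stack top reads 0.131 m, which is three cartridges. The lid is on the mat at (252,203). Now I'll fetch the lid.

Call:
move_arm(motion=[[-17,-31,20,0,0,-9.1,0.4],[-33,-62,40,0,0,-18.2,0.4],[-50,-92,60,0,0,-27.2,0.4],[-66,-123,79,0,0,-36.3,0.4],[-83,-154,99,0,0,-45.4,0.4]])

```text
clock: 34.12
tool_pos: [0.4458, 0.1907, 0.2198]
eef_rot: [0.922, 0.388, 0.0, -0.0]
contact_force: [0.3, -0.0, 0.4]
opening: 0.601
finger_force: 0.0
```

Call:
move_arm(motion=[[10,-33,20,0,0,-9.1,0.4],[10,-33,20,0,0,-9.1,0.4],[10,-33,20,0,0,-9.1,0.4]])

```text
clock: 34.5
tool_pos: [0.4298, 0.2192, 0.2005]
eef_rot: [0.889, 0.457, -0.0, 0.0]
contact_force: [-0.4, 0.3, -0.3]
opening: 0.603
finger_force: 0.0
```

```bash
cat >> h.py <<'E'
def lid(P,c,zb):
    q=blob(P,c,.07,zb+.005,zb+.06); t=q[(q[:,2]>zb+.009)&(q[:,2]<zb+.021)]
    h=cv2.convexHull(t[:,:2].astype(np.float32))[:,0]; L=fitc(h,.046)
    i=t[(np.hypot(*(t[:,:2]-L).T)<.038)&(t[:,2]>zb+.011)]; k=np.linalg.lstsq(np.c_[i[:,:2]-L,np.ones(len(i))],i[:,2],rcond=None)[0]
    u=q[q[:,2]>zb+.036]; rr=cv2.minAreaRect((u[:,:2]*1000).astype(np.float32))
    print("lid",L.round(4),mec(h),"plane",k.round(4),"lug",u.mean(0).round(4),np.round(rr[0],1),np.round(rr[1],1),round(rr[2],1)); return L
E
python3 - <<'E'
from h import *
s=st(); a,P=snap("wrist"); lid(P,(.456,.213),.006)
plan([([.4284,.2329,.08],down(-35.5),.5,55),([.4284,.2329,.028],down(-35.5),.5,20)])
E
```

```text
{'clock': 34.5, 'q': [-0.7988, 0.5987, 0.3693, 2.0447, -0.3885, 0.565, -0.7781], 'tool_pos': [0.4298, 0.2192, 0.2005], 'eef_rot': [0.8895, 0.457, -0.0001, 0.0003], 'contact_force': [-0.356, 0.3033, -0.2754], 'opening': 0.6028, 'finger_force': 0.0}
lid [0.4561 0.2131] [0.4563 0.2131 0.046 ] plane [-0.0041  0.0029  0.0203] lug [0.429  0.2332 0.0471] [428.7 233. ] [29.2 11.3] 54.1
[[4, -3, 40, 0, 0, -0.1, 0.5], [7, -6, 80, 0, 0, -0.1, 0.5], [11, -10, 121, 0, 0, -0.2, 0.5], [11, -10, 138, 0, 0, -0.2, 0.5], [11, -10, 155, 0, 0, -0.2, 0.5]]
[[-0.4, 0.4, 17.7, 0, 0, 0, 0.5]]
```

Call:
move_arm(motion=[[4,-3,40,0,0,0,0.5],[7,-6,80,0,0,0,0.5],[11,-9,121,0,0,0,0.5],[11,-9,138,0,0,0,0.5],[11,-9,155,0,0,0,0.5]])

```text
clock: 35.17
tool_pos: [0.429, 0.2327, 0.0449]
eef_rot: [0.89, 0.457, 0.0, 0.0]
contact_force: [0.5, 0.1, 0.5]
opening: 0.501
finger_force: 0.0
```

Call:
move_arm(motion=[[0,0,9,0,0,0,0.5],[0,0,16,0,0,0,0.5],[0,0,16,0,0,0,0.5]])

```text
clock: 35.55
tool_pos: [0.4276, 0.2336, 0.0294]
eef_rot: [0.889, 0.458, -0.001, -0.0]
contact_force: [1.3, -0.1, 0.8]
opening: 0.498
finger_force: 0.0
```

Run:
```python
from h import *
snap("scene");s=st(); plan([([.4286,.2331,.0275],down(-35.5),.5,55)])
```

```text
{'clock': 35.6, 'q': [-0.6514, 0.9047, 0.0938, 2.116, -0.5415, 0.1441, -0.6763], 'tool_pos': [0.4276, 0.2337, 0.0297], 'eef_rot': [0.8891, 0.4577, -0.0004, -0.0001], 'contact_force': [-0.7688, 0.3736, -0.9767], 'opening': 0.5009, 'finger_force': 0.0}
[[0.1, 1.2, 2.2, 0, 0, 0, 0.5]]
```

Call:
move_arm(motion=[[0,1,1.5,0,0,0,0.5],[0,1,1.5,0,0,0,0.7],[0,1,1.5,0,0,0,0.8],[0,1,1.5,0,0,0,0.85],[0,1,1.5,0,0,0,1]], newtons=25)

```text
clock: 36.22
tool_pos: [0.4281, 0.2333, 0.028]
eef_rot: [0.889, 0.458, -0.001, -0.0]
contact_force: [0.0, -0.3, 1.2]
opening: 0.132
finger_force: 25.0
```

Call:
move_arm(motion=[[0,0,0,0,0,0,1],[0,0,0,0,0,0,1],[0,0,-8,0,0,0,1],[0,0,-20,0,0,0,1],[0,0,-36,0,0,0,1]])

```text
clock: 36.85
tool_pos: [0.428, 0.2332, 0.0648]
eef_rot: [0.889, 0.458, -0.001, -0.0]
contact_force: [0.4, -0.3, -0.8]
opening: 0.135
finger_force: 25.0
```

Run:
```python
from h import *
s=st(); d=down(-35.5); t=np.array(s["tool_pos"])
plan([([.43,.23,.20],d,1,40),([.52,.12,.29],d,1,35),([.57,.075,.29],d,1,30)])
```

```text
{'clock': 36.85, 'q': [-0.6859, 0.8383, 0.1537, 2.1115, -0.5271, 0.2295, -0.6866], 'tool_pos': [0.428, 0.2332, 0.0648], 'eef_rot': [0.889, 0.4578, -0.0008, -0.0002], 'contact_force': [0.368, -0.2612, -0.8235], 'opening': 0.1349, 'finger_force': 24.9945}
[[0, 1, -34, 0, 0, 0, 1], [-1, 2, -68, 0, 0, 0, 1], [-1, 2, -101, 0, 0, 0, 1], [-2, 3, -135, -0.1, 0.1, 0, 1], [-9, 31, -153, -0.1, 0.1, 0, 1]]
[[-7, 27, -18, 0, 0, 0, 1], [-15, 55, -36, 0, 0, 0, 1], [-22, 82, -54, 0, 0, 0, 1], [-30, 109, -72, 0, 0, 0, 1], [-32, 132, -72, 0, 0, 0, 1]]
[[-2.9, 22, -0.2, 0, 0, 0, 1], [-5, 44, 0, 0, 0, 0, 1]]
```

Call:
move_arm(motion=[[0,1,-34,0,0,0,1],[-1,2,-68,0,0,0,1],[-1,2,-101,0,0,0,1],[-2,3,-135,0,0,0,1],[-9,31,-153,0,0,0,1]])

```text
clock: 37.48
tool_pos: [0.4474, 0.2097, 0.2191]
eef_rot: [0.888, 0.46, 0.0, -0.001]
contact_force: [0.9, -0.9, -1.1]
opening: 0.13
finger_force: 25.0
```

Call:
move_arm(motion=[[-7,27,-18,0,0,0,1],[-15,55,-36,0,0,0,1],[-22,82,-54,0,0,0,1],[-30,109,-72,0,0,0,1],[-32,132,-72,0,0,0,1]])

```text
clock: 38.1
tool_pos: [0.5381, 0.1038, 0.291]
eef_rot: [0.889, 0.457, 0.001, 0.0]
contact_force: [-0.1, -0.2, -1.0]
opening: 0.137
finger_force: 25.0
```

Call:
move_arm(motion=[[-2.9,22,0,0,0,0,1],[-5,44,0,0,0,0,1],[-5,44,0,0,0,0,1],[-5,44,0,0,0,0,1]])

```text
clock: 38.6
tool_pos: [0.5691, 0.0765, 0.2889]
eef_rot: [0.889, 0.458, -0.001, -0.001]
contact_force: [0.4, 1.1, -0.7]
opening: 0.129
finger_force: 25.0
```

Run:
```python
from h import *
s=st(); d=down(-35.5); t=np.array(s["tool_pos"])
a,P=snap("wrist"); save(a,"w9.png"); c=t[:2]+[.0277,-.0197]; L=lid(P,c,t[2]-.021); o=L-t[:2]; print("off",o)
m=np.array([.6186,.034])-o; print(m)
plan([([*m,.27],d,1,20),([*m,.238],d,1,8)])
```

```text
{'clock': 38.6, 'q': [-0.4696, 0.5968, 0.4415, 1.677, -0.3033, 0.9387, -0.5324], 'tool_pos': [0.5691, 0.0765, 0.2889], 'eef_rot': [0.8889, 0.4582, -0.001, -0.0009], 'contact_force': [0.3583, 1.1238, -0.7425], 'opening': 0.1292, 'finger_force': 24.9947}
lid [0.5967 0.0562] [0.596  0.0576 0.0478] plane [-0.0133  0.0038  0.2812] lug [0.5728 0.0806 0.3123] [574.8  78.7] [33.4 35.1] 87.2
off [ 0.02758405 -0.0202262 ]
[0.59101595 0.0542262 ]
[[-2.8, 15.5, 9.4, -0.1, 0, 0, 1], [-6, 31, 19, -0.1, 0.1, 0.1, 1], [-6, 31, 27, -0.1, 0.1, 0.1, 1], [-6, 31, 35, -0.1, 0.1, 0.1, 1], [-6, 31, 43, -0.1, 0.1, 0.1, 1]]
[[0.4, 0, 7.8, 0, 0, 0, 1]]
```

Call:
move_arm(motion=[[-3,15.5,9.4,0,0,0,1],[-5.7,31,19,0,0,0,1],[-5.7,31,27,0,0,0,1],[-5.7,31,33,0,0,0,1],[-5.7,31,33,0,0,0,1]])

```text
clock: 39.28
tool_pos: [0.5915, 0.0534, 0.255]
eef_rot: [0.889, 0.458, -0.001, -0.001]
contact_force: [-0.9, 0.8, -1.2]
opening: 0.137
finger_force: 25.0
```

Run:
```python
from h import *
a,P=snap("wrist"); s=st(); d=down(-35.5); t=np.array(s["tool_pos"])
c=t[:2]+[.0277,-.0197]; L=lid(P,c,t[2]-.022); o=L-t[:2]; print("off",o)
plan([([.5908,.0541,.234],d,1,8)])
a,P=snap("scene"); save(a,"s9.png",(240,120,340,220),6)
```

```text
{'clock': 39.325, 'q': [-0.4025, 0.6607, 0.4175, 1.6597, -0.3255, 0.8927, -0.4755], 'tool_pos': [0.5918, 0.0534, 0.2555], 'eef_rot': [0.8889, 0.4581, -0.0008, -0.0005], 'contact_force': [-0.657, -0.2854, -0.7568], 'opening': 0.1314, 'finger_force': 24.9946}
lid [0.6189 0.0334] [0.6182 0.0339 0.0473] plane [-0.012   0.0029  0.2473] lug [0.5951 0.0577 0.2782] [593.   53.5] [28.4 41.5] 59.0
off [ 0.02709355 -0.01998675]
[[0, -0.4, 7.2, 0, 0, 0, 1], [0, -0.8, 14.4, -0.1, 0, 0, 1], [0, -1.2, 21.5, -0.1, 0.1, 0, 1]]
```

View pics/s9.png

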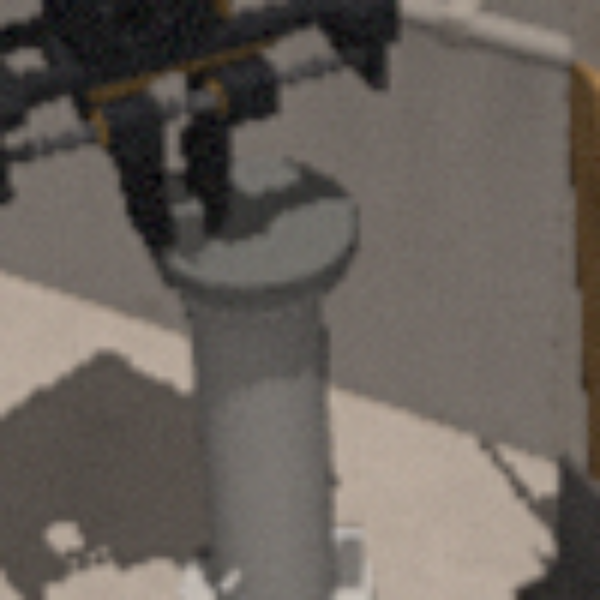

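The scene crop shows the lid held level and centred just above the rim. I'll lower it onto the tube.

Call:
move_arm(motion=[[0,0,6,0,0,0,1],[0,0,12,0,0,0,1],[0,0,17,0,0,0,1],[0,0,20,0,0,0,1],[0,0,21,0,0,0,1]])

```text
clock: 40.0
tool_pos: [0.592, 0.053, 0.2345]
eef_rot: [0.889, 0.458, -0.001, -0.0]
contact_force: [0.8, -0.5, -1.3]
opening: 0.138
finger_force: 25.0
```

Call:
move_arm(motion=[[0,0,0.7,0,0,0,1],[0,0,1.4,0,0,0,1],[0,0,1.4,0,0,0,1]])

```text
clock: 40.38
tool_pos: [0.5921, 0.053, 0.2334]
eef_rot: [0.889, 0.458, -0.001, -0.0]
contact_force: [-0.1, -0.1, -1.3]
opening: 0.135
finger_force: 25.0
```

Call:
move_arm(motion=[[0,0,0.5,0,0,0,1],[0,0,1,0,0,0,1],[0,0,1,0,0,0,1],[0,0,1,0,0,0,1]])

```text
clock: 40.88
tool_pos: [0.5921, 0.053, 0.2323]
eef_rot: [0.889, 0.458, -0.001, -0.0]
contact_force: [-0.6, 0.2, -1.6]
opening: 0.136
finger_force: 25.0
```

Call:
move_arm(motion=[[0,0,0.4,0,0,0,1],[0,0,0.7,0,0,0,1],[0,0,0.7,0,0,0,1],[0,0,0.7,0,0,0,1]])

```text
clock: 41.38
tool_pos: [0.5922, 0.053, 0.232]
eef_rot: [0.889, 0.458, -0.0, -0.0]
contact_force: [-1.7, -0.2, 5.3]
opening: 0.134
finger_force: 25.0
```

Run:
```python
from h import *
a,P=snap("wrist"); s=st(); t=np.array(s["tool_pos"]); lid(P,(.618,.034),.21)
```

```text
{'clock': 41.425, 'q': [-0.3931, 0.6879, 0.4025, 1.6865, -0.3411, 0.8384, -0.4616], 'tool_pos': [0.5921, 0.053, 0.232], 'eef_rot': [0.889, 0.4579, -0.0005, -0.0002], 'contact_force': [-1.34, 0.2834, 3.9659], 'opening': 0.1362, 'finger_force': 24.9943}
lid [0.6198 0.0326] [0.6204 0.033  0.0461] plane [-0.0072  0.0022  0.2244] lug [0.5958 0.0572 0.2548] [597.8  55. ] [33.5 35.2] 86.8
```

Call:
move_arm(motion=[[0,0,0,0,0,0,0.84],[0,0,0,0,0,0,0.8],[0,0,0,0,0,0,0.7],[0,0,0,0,0,0,0.6],[0,0,0,0,0,0,0.5]])

```text
clock: 42.05
tool_pos: [0.5921, 0.053, 0.2316]
eef_rot: [0.889, 0.458, -0.001, -0.0]
contact_force: [0.2, 0.8, -0.3]
opening: 0.486
finger_force: 0.0
```

Call:
move_arm(motion=[[0,0,0,0,0,0,0.5],[0,0,-15,0,0,0,0.5],[0,0,-45,0,0,0,0.5],[0,0,-85,0,0,0,0.5],[0,0,-120,0,0,0,0.5]])

```text
clock: 42.68
tool_pos: [0.5925, 0.0528, 0.3543]
eef_rot: [0.889, 0.458, 0.0, 0.0]
contact_force: [0.7, -0.5, -0.2]
opening: 0.501
finger_force: 0.0
```

Call:
move_arm(motion=[[0,0,0,0,0,0,0.5],[0,0,0,0,0,0,0.5],[0,0,0,0,0,0,0.5],[0,0,0,0,0,0,0.5]])

```text
clock: 43.18
tool_pos: [0.5918, 0.053, 0.3507]
eef_rot: [0.889, 0.458, -0.002, -0.0]
contact_force: [-0.2, 0.5, -0.2]
opening: 0.5
finger_force: 0.0
```

Run:
```python
from h import *
a,P=snap("wrist"); s=st(); save(a,"w10.png"); lid(P,(.618,.034),.21); a,P=snap("scene"); lid(P,(.618,.034),.21)
```

```text
{'clock': 43.225, 'q': [-0.4287, 0.5685, 0.4668, 1.5215, -0.2721, 1.1195, -0.525], 'tool_pos': [0.5919, 0.053, 0.3509], 'eef_rot': [0.889, 0.4578, -0.0014, -0.0004], 'contact_force': [-0.3315, 0.1737, 0.2603], 'opening': 0.5026, 'finger_force': 0.0}
lid [0.62   0.0329] [0.62   0.0327 0.0461] plane [-0.0038  0.0048  0.2243] lug [0.5928 0.0533 0.2509] [592.4  52.9] [29.6 11.7] 54.8
lid [0.619  0.0326] [0.6193 0.0333 0.0483] plane [-2.000e-04  1.800e-03  2.281e-01] lug [0.5889 0.0497 0.2531] [591.6  52.1] [29.6 12.7] 49.8
```

View pics/w10.png

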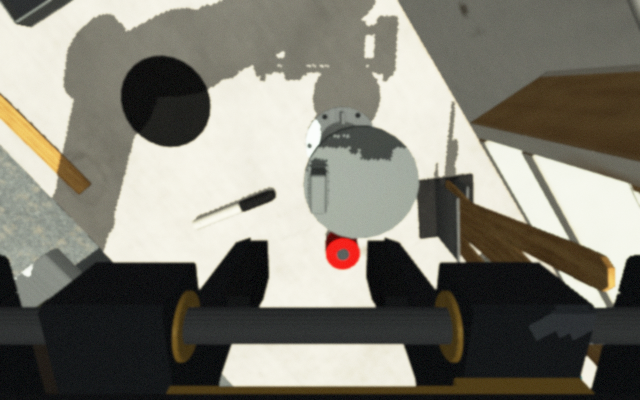

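The lid at (362,180) is level at z = 0.2243 m, within 2 mm of the tube centre, and the gripper is clear above it. I'm handing in the job.

```bash
python3 -c "
from plant import finish_job; print(finish_job())"
```

```text
the job is handed in; nothing more can be done
None
```

The job is handed in, with no verdict returned: my last measurements showed all three cartridges on the bench stacked in the tube, and the lid back on the rim, level, about 2 mm off centre and let go.

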